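# Change the sample on a cell imager

## Robot

A 6-joint arm with a two-finger parallel gripper is mounted at the origin on the work surface. World frame = base frame: x ahead of the robot, y to its left, z up, the work surface at z = 0. Lengths are in m, angles in degrees, forces in N, time in s.
With the tool pointing down it reaches from about 0.3 to 0.775 m from the base axis. Payload 14.6 kg.
Tool frame: the origin (TCP) lies on the centre line of the jaws, within the pads' length; the fingertips stand 25 mm ahead of it and the grasp point (between the pads) lies 6 mm ahead of it; x points along the fingers, y is the direction in which the jaws open and shut, and the axes are right-handed (so a half turn about x gives the same grasp; the last joint's range is limited). The gripper opens to 85 mm and grips with 20 to 120 N. Pads are 22 mm wide; open, the fingers measure 114 mm over their backs; the gripper's body (76 mm by 85 mm) begins 54 mm behind the grasp point. The pads swing forward as they close: fully open they stand 13 mm farther back than shut.
Start: joints at [68.778, 17.183, 87.147, -0, 75.671, -3.816], TCP at [0.165, 0.525, 0.256] pointing down, gripper open.
Joint ranges: [-173.82, 173.82], [-45.26, 126.66], [13.44, 144.39], [-59.66, 239.66], [0, 175.72], [-146.38, 146.38]. Speed limits (degrees/s): [127.2, 127.2, 147.25, 180, 180, 180].

## Interface

Orientations are given as [roll, pitch, yaw] about the fixed x, y, z axes, in that order (R = Rz(yaw) Ry(pitch) Rx(roll)).
In Python, from plant import ctrl gives the robot as it stands.
- The arm moves only by the tool move_arm, never from a script. Its argument "steps" is a list of rows, each an object of numbers: "x", "y", "z": the shift along the world's x, y, z in cm; "roll": the turn about the world's z in degrees. In form: [{"x": .., "y": .., "z": .., "roll": ..}, ...]. A call has 1 to 12 rows; each row is the pose to reach, as a shift and turn from the pose commanded when the call began; what a row does not reach only later rows make up. A row lasts 1/8 s, in which the tool goes at most 62.5 mm and 10.7 degrees, less where a joint would pass 70% of its speed; a pose out of reach is approached as far as the arm can. A call with a gripper value outside its range is refused whole. "hand" is the closure, from -1 (fully open) to 1 (shut), set as the call begins (left out, the last holds). The fingers move at their own pace and stop on an object; "force" is the grip in N (left out, the last holds). Time passes only in rows, so rows that repeat a pose let the fingers close. It gives the time, the measured TCP pose, the force and the opening at its end, in the units of the state.
- ctrl.get_obs(): the state, without advancing time (a new reading comes with each control period).
- ctrl.capture(name): name is "side" or "top"; returns the picture (400x640x3 uint8, blue, green, red); there is no depth.
- ctrl.calibration(name): a dict with "camera_matrix" (3x3 intrinsics, pixels), "dist" ([k1, k2, p1, p2, k3] as OpenCV has them; the pictures are not rectified), "world_from_camera" (4x4, takes a point from camera to world coordinates). Camera axes: x right, y up, looking along -z (the intrinsics and any distortion apply to the point x, -y, -z); pixel columns grow to the right and rows downward; lengths in m; the calibration is good to about 2 mm. A picture is of the moment at which its call begins. calibration takes no time and is no camera call.
- ctrl.close_job(): hands the job in, once; it reports no verdict.
The state is a dict: "t": time; "joint_pos": joint angles; "joint_velocities": joint speeds; "joint_efforts": joint torques, N m; "tcp_pos": TCP position; "orientation": TCP orientation; "force": force on the tool from outside, world axes, zero at the start; "ft_torque": the same for the moment, N m; "finger_gap": finger opening in m.
Only numpy, scipy, OpenCV 4.12 (cv2) and the standard library are available. Lean on these libraries where they do the work, as an engineer would, in place of code of your own. Each camera call takes 0.05 s, during which the arm holds its last target.

## Task

Change the sample on the cell imager's stage: first slide the small round dish out of the plate's place and leave it wholly on the left wing of the stage, clear of the guide's end stop; then slide the well plate into the guide until it sits flush against both the long rail and the end stop, and swing the clamp arm round until its roller rests against the plate. Plate and dish have thin glass bottoms: push them along flat and gently with the fingertips, with 10 N at the very most, and do not squeeze, lift or tip them, jam the clamp hard against the plate, or let one bump the other. Do not knock the lamp and leave the dropper bottle, the tall bottle and the tube rack where they stand.

Things in the scene. Friction and masses are not known exactly. Their poses are not given: they have to be found in the camera images.
- imager: White benchtop cell imager, fixed. Origin at bench level under its middle; z up, x from its front to its rear pillar (away from the robot at yaw 0), y to its left. (x, y) below are in this frame, mm. Its flat grey metal stage: top 150 above the bench, x -145 to 135, y -260 to 200, 12 thick, nothing beside it, so fingers may pass there; left wing: y over 78.
- rail (a point): The dark steel guide's long rail on the stage, 12 mm high: runs along the imager's y from -66 to 76, 10 mm thick. This point: on its front face (x = 26) at y = 0, at stage level, (26, 0) of the imager.
- stop (a point): The guide's end stop, a 12 mm high bar from the rail's left end to the front: x from 36 to -24, right face at y = 64, left face at y = 76. This point: on its right face at its front end, at stage level, (-24, 64) of the imager.
- home (a point): Where the plate's origin lies when it is fully home against rail and stop, with its axes parallel to the imager's: stage level, (-17, 0) of the imager.
- lamp: Lamp fixed to the imager, same origin and axes: rear pillar (x 132 to 178, y -33 to 33, up to 264 mm over the bench), arm from it to the front (x 12 to 172, 40 mm wide, 238 to 264 mm over the bench), black round lamp head hanging at (14, 0), radius 16, underside 60 mm over the stage top: the gripper's body must pass beside it.
- plate: Black 24-well plate with lid, 86 mm (its x) by 128 mm (its y) by 20 mm high, about 130 g, loose, flat on the right-hand part of the stage. Origin at the centre of its underside, z up; it starts turned up to 0.35 rad from its home direction (its axes parallel to the imager's when home). It slides with 0.5 to 1.5 N. Too wide to grip.
- dish: Round clear glass dish with lid, diameter 60 mm, 16 mm high, about 70 g, loose, flat on the stage in the plate's way. Origin at the centre of its underside.
- clamp (a joint): Clamp arm angle, rad. The arm pivots about a vertical axis on a boss at the right end of the rail, clockwise seen from above as the value grows. 0: to the imager's right (-y) and 0.35 rad to the rear; 0.35: straight right; 1.92: straight to the front (-x); about 1.99: roller touches a plate fully home; 2.15: end of travel. Friction holds it; about 1 N at its end moves it.
- clamp_pivot (a point): Point on the clamp's pivot axis, 161 mm above the bench, at (36, -76) of the imager. The steel boss there has radius 9 and stands 19 mm over the stage.
- clamp_roller (a point): Centre of the clamp's black roller, radius 8 mm, 55 mm from the pivot. The arm is a straight steel bar from pivot to roller, 12 mm wide, 157 to 165 mm above the bench (7 to 15 mm above the stage); roller 3 to 17 mm above the stage. Push it on the flank of the bar or on the roller.
- dropper: Amber dropper bottle with black rubber bulb, diameter 30 mm, 80 mm high, loose, standing on the left wing of the stage. Origin at the centre of its underside. Bystander.
- bottle: Tall bottle, diameter 66 mm, 165 mm high, loose, standing on the bench beyond the right end of the stage. Origin at the centre of its underside. Bystander.
- rack: White rack of orange-capped tubes, 110 mm by 170 mm (its y), 124 mm high, loose, on the bench beyond the left end of the stage. Origin at the centre of its underside. Bystander.
Mind the look-alikes: they are no part of the job. What is meant by the dish is not pink, and is the larger of those in its own colour.

How it is judged:
By the outcome, as a careful person would: the job done as asked, in the order asked, and still so for the second after the job is handed in, with the robot touching nothing.
It also fails if it takes over 72 s, if anything falls off the work surface, if the arm or the gripper's body presses on something with over 40 N, if the wrist force passes 120 N, or if a joint passes its speed limit or range.

## Working session

There is one attempt and no reset: what is moved stays moved. The work goes in short steps, Python scripts to look and compute and a tool call to move; the robot and the scene stay as the last step left them, time stands still between calls to the robot, and variables do not carry over. Pictures are saved under pics/ and viewed, and the job is handed in when it is done.

Besides the shell and the picture viewer there is one more tool, called after "Call:" as name([rows], argument=value, ...), one row to a line, values as JSON. move_arm: Moves the arm, as the interface text tells. Its arguments: {"type":"object","properties":{"steps":{"type":"array"},"hand":{"type":"number"},"force":{"type":"number"}},"required":["steps"]}

```bash
mkdir -p pics; ls
python3 - <<'E'
from plant import ctrl
import cv2
o=ctrl.get_obs()
for k in o: print(k,o[k])
for n in("side","top"):
    c=ctrl.calibration(n); print(n,c)
    cv2.imwrite(f"pics/{n}0.png",ctrl.capture(n))
E
```

```text
pics
t 0.0
joint_pos [ 6.87774804e+01  1.72158893e+01  8.71819223e+01 -4.19994247e-04
  7.56708691e+01 -3.81612781e+00]
joint_velocities [-0.05793272 -0.07621594  0.08619597 -0.0101722   0.01476242 -0.08343831]
joint_efforts [-1.76273159e-03 -5.43494868e+01 -3.61800599e+01 -1.16913443e-04
  3.96402073e-03  1.67479999e-05]
tcp_pos [0.16445867 0.52460916 0.25570683]
orientation [ -93.47676276   89.93131804 -110.88305037]
force [ 0.79072601 -0.48350646 -0.79373411]
ft_torque [-0.09212454  0.02817277  0.00495197]
finger_gap 0.08505531786102236
side {'camera_matrix': array([[378.29382056,   0.        , 315.24209758],
       [  0.        , 378.29382056, 196.0669429 ],
       [  0.        ,   0.        ,   1.        ]]), 'dist': array([0.02774094, 0.        , 0.        , 0.        , 0.        ]), 'world_from_camera': array([[-0.99911999,  0.03389309, -0.02470829,  0.49508622],
       [-0.04184832, -0.76590609,  0.64158911,  0.73377119],
       [ 0.00282121,  0.6420585 ,  0.76665045,  0.91977182],
       [ 0.        ,  0.        ,  0.        ,  1.        ]])}
top {'camera_matrix': array([[411.85820504,   0.        , 320.73354279],
       [  0.        , 411.85820504, 198.69905915],
       [  0.        ,   0.        ,   1.        ]]), 'dist': array([-0.04883159,  0.        ,  0.        ,  0.        ,  0.        ]), 'world_from_camera': array([[ 0.02540398,  0.99587533, -0.08710315,  0.43961637],
       [-0.99963118,  0.02614285,  0.00735238,  0.0488557 ],
       [ 0.00959918,  0.08688424,  0.99617217,  1.15600506],
       [ 0.        ,  0.        ,  0.        ,  1.        ]])}
```

View pics/side0.png

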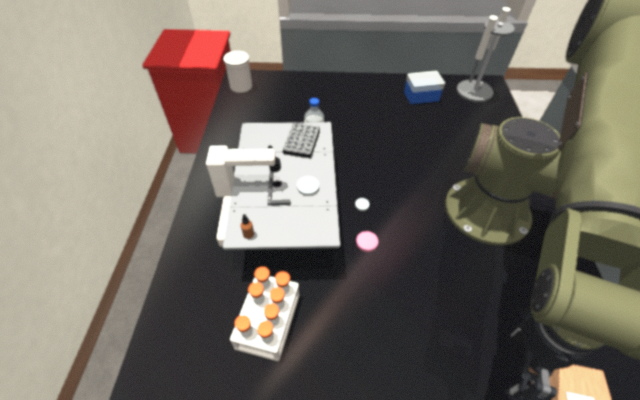

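View pics/top0.png

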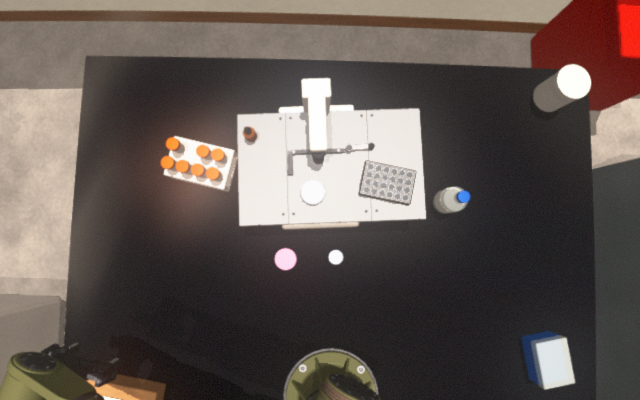

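The top view shows three dish look-alikes: a large white/clear one on the stage (313,192), a small white one on the bench (336,257), and a pink one on the bench (286,259). The one on the stage fits, because it is not pink and is the larger of the two whites. I'll confirm with an enlarged crop.

Run:
```python
import cv2
a=cv2.imread("pics/top0.png")[95:275,225:435]
cv2.imwrite("pics/top0c.png",cv2.resize(a,None,fx=3.3,fy=3.3,interpolation=cv2.INTER_CUBIC))
a=cv2.imread("pics/side0.png")[90:260,190:390]
cv2.imwrite("pics/side0c.png",cv2.resize(a,None,fx=3.5,fy=3.5,interpolation=cv2.INTER_CUBIC))
```

```text
(no output)
```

View pics/top0c.png

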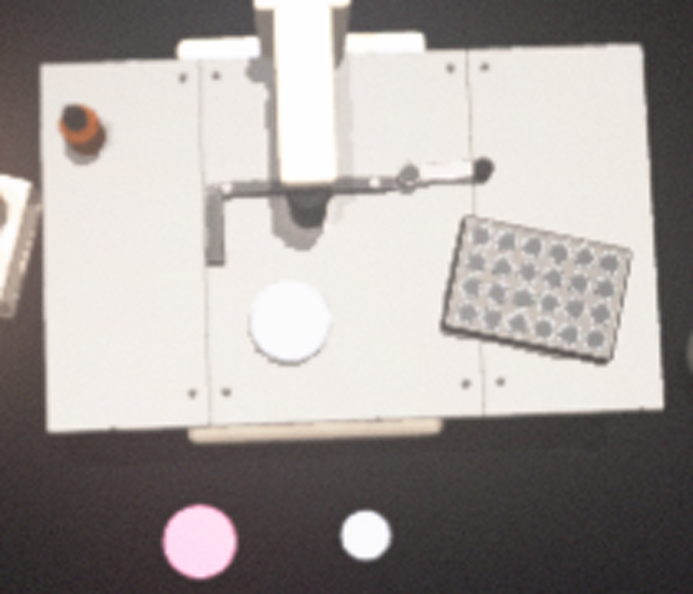

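View pics/side0c.png

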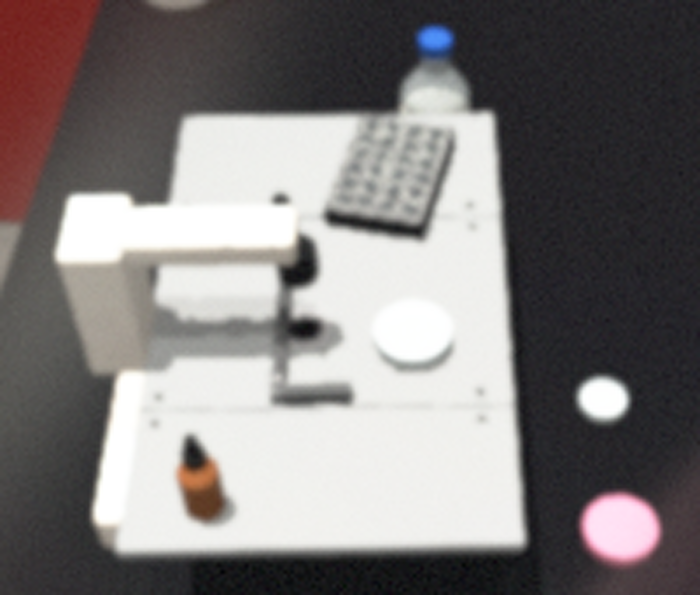

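```bash
cat > h.py <<'E'
import numpy as np, cv2
from scipy.optimize import least_squares
from plant import ctrl
CAL={n:ctrl.calibration(n) for n in("side","top")}
def proj(n,P):
    c=CAL[n];T=np.linalg.inv(c["world_from_camera"])
    p=np.asarray(P,float).reshape(-1,3)@T[:3,:3].T+T[:3,3]
    p=p*[1,-1,-1]
    return cv2.projectPoints(p,np.zeros(3),np.zeros(3),c["camera_matrix"],c["dist"])[0][:,0]
def unproj(n,uv,z):
    c=CAL[n];W=c["world_from_camera"]
    q=cv2.undistortPoints(np.asarray(uv,float).reshape(-1,1,2),c["camera_matrix"],c["dist"])[:,0]
    d=np.c_[q[:,0],-q[:,1],-np.ones(len(q))]@W[:3,:3].T
    o=W[:3,3]; s=(z-o[2])/d[:,2]
    return o+d*s[:,None]
def im2w(I,P): # I=x,y,yaw
    P=np.asarray(P,float).reshape(-1,3);c,s=np.cos(I[2]),np.sin(I[2])
    return np.c_[I[0]+c*P[:,0]-s*P[:,1],I[1]+s*P[:,0]+c*P[:,1],P[:,2]]
def w2im(I,P):
    P=np.asarray(P,float).reshape(-1,3);c,s=np.cos(I[2]),np.sin(I[2])
    d=P[:,:2]-np.array(I[:2]);return np.c_[c*d[:,0]+s*d[:,1],-s*d[:,0]+c*d[:,1],P[:,2]]
E
python3 - <<'E'
from h import *
def cr(l,off,f): return (np.array(l,float)+.5)/f-.5+np.array(off)
C=np.array([[.135,.2,.15],[.135,-.26,.15],[-.145,-.26,.15],[-.145,.2,.15],[-.024,.064,.162],[-.024,.076,.162]])
T=cr([[41,65],[641,45],[663,408],[48,432],[224,265],[208,265]],(225,95),3.3)
S=cr([[183,117],[495,113],[526,546],[117,550]],(190,90),3.5)
SC=C[[1,2,3,0]]
for use in("t","s","ts"):
    def f(p):
        r=[]
        if 't' in use: r.append((proj("top",im2w(p,C))-T).ravel())
        if 's' in use: r.append((proj("side",im2w(p,SC))-S).ravel())
        return np.concatenate(r)
    s=least_squares(f,[.5,0,0]); print(use,s.x,np.round(f(s.x),1))
E
```

```text
t [0.61229711 0.04947963 0.06438592] [-0.7 -0.1  0.5 -0.4  0.9  0.7 -0.5  0.8 -0.1 -0.6 -0.1 -0.4]
s [0.61121949 0.04973649 0.06337745] [ 0.4 -0.2 -0.1  0.   0.3 -0.4 -0.5  0.5]
ts [0.61191573 0.04952559 0.06404829] [-0.7 -0.   0.5 -0.2  0.8  0.9 -0.6  0.9 -0.1 -0.5 -0.2 -0.3  0.1 -0.2
 -0.4 -0.   0.  -0.6 -0.7  0.4]
```

```bash
cat >> h.py <<'E'
I0=(.6119,.0496,.0640)
E
python3 - <<'E'
from h import *
def cr(l,off,f): return (np.array(l,float)+.5)/f-.5+np.array(off)
def show(n,l,off,f,z): print(n,np.round(1000*w2im(I0,unproj(n,cr(l,off,f),z)),1).tolist())
t=lambda l,z:show("top",l,(225,95),3.3,z)
s=lambda l,z:show("side",l,(190,90),3.5,z)
t([[469,214],[631,248],[609,362],[445,328]],.17)   # plate RL RR FR FL
s([[364,116],[455,133],[424,226],[327,210]],.17) # RR FR FL RL (side)
t([[290,321]],.166); s([[413,330]],.166)
t([[484,169],[408,177]],.165)
t([[72,118]],.23)
s([[193,440],[203,512]],.15)
a=cv2.imread("pics/top0.png")
E
```

```text
top [[4.9, -117.9, 170.0], [-24.7, -236.3, 170.0], [-108.1, -215.1, 170.0], [-78.7, -96.3, 170.0]]
side [[-28.8, -233.2, 170.0], [-108.2, -208.8, 170.0], [-79.6, -93.2, 170.0], [-0.1, -113.6, 170.0]]
top [[-68.9, 16.6, 166.0]]
side [[-69.6, 16.5, 166.0]]
top [[39.2, -131.4, 165.0], [35.1, -74.7, 165.0]]
top [[71.9, 162.4, 230.0]]
side [[91.2, 106.2, 150.0], [78.1, 169.1, 150.0]]
```

```bash
cat >> h.py <<'E'
from scipy.spatial.transform import Rotation as R
def st():
    o=ctrl.get_obs(); r=R.from_euler('xyz',o['orientation'],degrees=True).as_matrix()
    y=r[:,1]; a=np.degrees(np.arctan2(y[1],y[0]))-np.degrees(I0[2])
    print('t',round(o['t'],2),'tcp',np.round(o['tcp_pos'],4),'im',np.round(1000*w2im(I0,o['tcp_pos'])[0],1),'jawdir in imager',round(a,1),'xaxis',np.round(r[:,0],3),'F',np.round(o['force'],2),'gap',round(o['finger_gap'],4),'j6',round(o['joint_pos'][5],1))
def go(p,o=None): # imager mm xy -> shift cm from current
    o=ctrl.get_obs(); w=im2w(I0,np.array([[p[0],p[1],0]])/1000)[0]
    print(p,'shift cm',np.round((w-o['tcp_pos'])[:2]*100,2),'world',np.round(w[:2],4))
E
python3 - <<'E'
from h import *
st(); go((-69,-38))
print(w2im(I0,unproj("top",[[462,197]],.16))*1000, w2im(I0,unproj("top",[[445,207]],.0))*1000)
E
```

```text
t 0.1 tcp [0.1645 0.5246 0.2558] im [-416.2  502.7  255.8] jawdir in imager 68.9 xaxis [-0.    -0.001 -1.   ] F [-0.3   0.15  0.21] gap 0.0857 j6 -3.8
(-69, -38) shift cm [ 38.1  -51.74] world [0.5455 0.0073]
[[ -94.43067703 -348.78249459  160.        ]] [[-108.53774914 -355.68091735    0.        ]]
```

Call:
move_arm([
  {"x": 3.5,"y": -4.7,"z": 0,"roll": -6.3},
  {"x": 7,"y": -9.4,"z": 0,"roll": -12.5},
  {"x": 10.4,"y": -14.1,"z": 0,"roll": -18.8},
  {"x": 13.9,"y": -18.8,"z": 0,"roll": -25.1},
  {"x": 17.3,"y": -23.5,"z": 0,"roll": -31.3},
  {"x": 20.8,"y": -28.2,"z": 0,"roll": -37.6},
  {"x": 24.2,"y": -32.9,"z": 0,"roll": -43.9},
  {"x": 27.7,"y": -37.6,"z": 0,"roll": -50.1},
  {"x": 31.2,"y": -42.3,"z": 0,"roll": -56.4},
  {"x": 34.6,"y": -47,"z": 0,"roll": -62.6},
  {"x": 38.1,"y": -51.7,"z": 0,"roll": -68.9},
  {"x": 38.1,"y": -51.7,"z": 0,"roll": -68.9},
], hand=0.06, force=20)

```text
t: 1.6
tcp_pos: [0.5466, 0.0049, 0.2553]
orientation: [-84.5, 89.9, -171.1]
force: [0.2, 0.1, 0.2]
finger_gap: 0.0402
```

Run:
```python
from h import *
st(); go((-69,-38))
cv2.imwrite("pics/a.png",ctrl.capture("side")[60:300,150:470].repeat(2,0).repeat(2,1))
st()
```

```text
t 1.6 tcp [0.5466 0.0049 0.2553] im [-68.  -40.4 255.3] jawdir in imager -0.3 xaxis [-0.001 -0.    -1.   ] F [0.15 0.07 0.22] gap 0.0402 j6 -6.7
(-69, -38) shift cm [-0.11  0.23] world [0.5455 0.0073]
t 1.65 tcp [0.5458 0.0066 0.2554] im [-68.8 -38.7 255.4] jawdir in imager -0.1 xaxis [-0.002  0.    -1.   ] F [-0.55  0.87 -0.35] gap 0.0405 j6 -6.7
```

View pics/a.png

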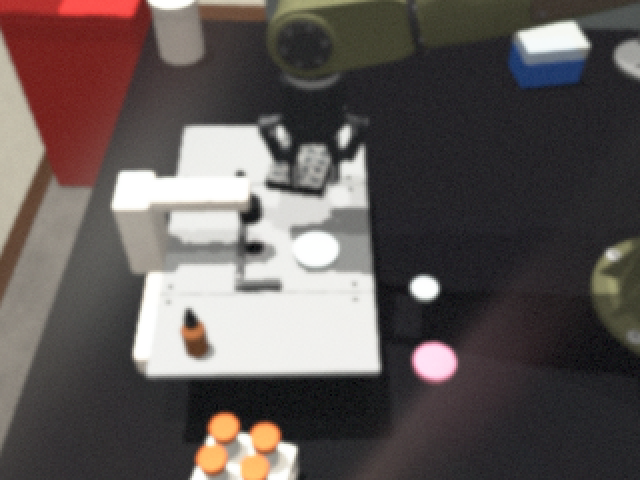

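The gripper hangs right of the dish (side crop 315,250), jaws along the imager's x. Next I lower it.

Call:
move_arm([
  {"z": -2},
  {"z": -4},
  {"z": -5.5},
  {"z": -6.4},
  {"z": -6.8},
  {"z": -6.8},
])

```text
invalid input at $.steps[0]: expected keys x, y, z, roll
```

Run:
```python
from h import *
st()
a=ctrl.capture("side"); o=ctrl.get_obs()
for dz in(0,-.025): print(proj("side",np.array(o['tcp_pos'])+[0,0,dz]))
cv2.imwrite("pics/b.png",cv2.resize(a[100:220,230:390],None,fx=4.5,fy=4.5,interpolation=cv2.INTER_CUBIC))
```

```text
t 1.65 tcp [0.5458 0.0066 0.2554] im [-68.8 -38.7 255.4] jawdir in imager -0.1 xaxis [-0.002  0.    -1.   ] F [-0.55  0.87 -0.35] gap 0.0405 j6 -6.7
[[306.83723694 145.08950301]]
[[306.97332538 152.17981947]]
```

View pics/b.png

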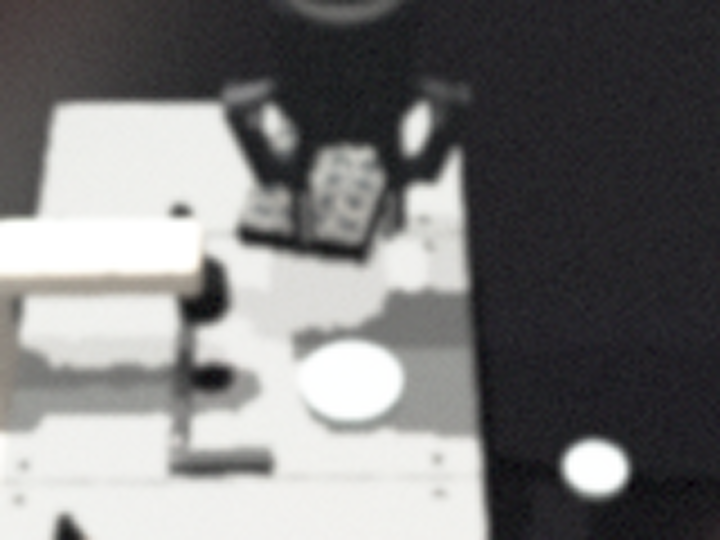

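Call:
move_arm([
  {"x": 0,"y": 0,"z": -2,"roll": 0},
  {"x": 0,"y": 0,"z": -4,"roll": 0},
  {"x": 0,"y": 0,"z": -5.5,"roll": 0},
  {"x": 0,"y": 0,"z": -6.4,"roll": 0},
  {"x": 0,"y": 0,"z": -6.8,"roll": 0},
  {"x": 0,"y": 0,"z": -6.8,"roll": 0},
])

```text
t: 2.45
tcp_pos: [0.5456, 0.0079, 0.1885]
orientation: [95.2, 90.0, 8.9]
force: [-0.2, -0.6, -0.1]
finger_gap: 0.0402
```

Run:
```python
from h import *
st()
a=ctrl.capture("side"); o=ctrl.get_obs()
for dz in(0,-.025,-.031): print((proj("side",np.array(o['tcp_pos'])+[0,0,dz])-[230,100])*4.5)
cv2.imwrite("pics/c.png",cv2.resize(a[100:220,230:390],None,fx=4.5,fy=4.5,interpolation=cv2.INTER_CUBIC))
```

```text
t 2.45 tcp [0.5456 0.0079 0.1885] im [-68.9 -37.4 188.5] jawdir in imager 0.0 xaxis [ 0.  0. -1.] F [-0.16 -0.62 -0.15] gap 0.0402 j6 -6.7
[[346.71344431 285.88587272]]
[[347.27664214 314.68860073]]
[[347.40865875 321.44411073]]
```

View pics/c.png

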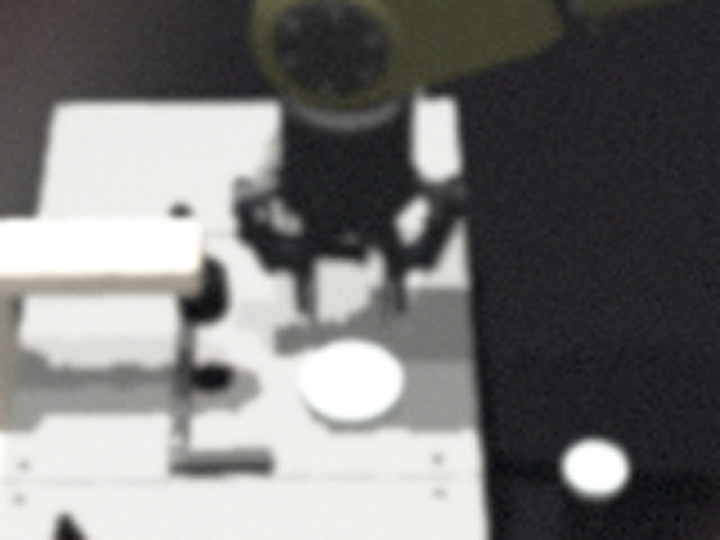

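Tips hang at about crop row 312, some 15 mm over the stage and free of the dish. I lower them to contact height.

Call:
move_arm([
  {"x": 0,"y": 0,"z": -0.3,"roll": 0},
  {"x": 0,"y": 0,"z": -0.6,"roll": 0},
  {"x": 0,"y": 0,"z": -0.8,"roll": 0},
  {"x": 0,"y": 0,"z": -0.9,"roll": 0},
  {"x": 0,"y": 0,"z": -0.9,"roll": 0},
])

```text
t: 3.12
tcp_pos: [0.5455, 0.0078, 0.1792]
orientation: [-95.2, 90.0, 178.5]
force: [-0.3, -0.2, 0.4]
finger_gap: 0.0396
```

Run:
```python
from h import *
st();a=ctrl.capture("side"); st()
for p in ((-68.5,-28),(-68.5,0),(-68.5,107)): go(p)
cv2.imwrite("pics/d.png",cv2.resize(a[100:220,230:390],None,fx=4.5,fy=4.5,interpolation=cv2.INTER_CUBIC))
```

```text
t 3.12 tcp [0.5455 0.0078 0.1792] im [-68.9 -37.5 179.2] jawdir in imager 0.0 xaxis [-0.  0. -1.] F [-0.28 -0.15  0.35] gap 0.0396 j6 -6.7
t 3.17 tcp [0.5455 0.0078 0.1793] im [-68.9 -37.4 179.3] jawdir in imager 0.0 xaxis [ 0.  0. -1.] F [-0.12  0.18  0.23] gap 0.0399 j6 -6.7
(-68.5, -28) shift cm [-0.02  0.94] world [0.5453 0.0173]
(-68.5, 0) shift cm [-0.2   3.74] world [0.5435 0.0452]
(-68.5, 107) shift cm [-0.89 14.42] world [0.5367 0.152 ]
```

View pics/d.png

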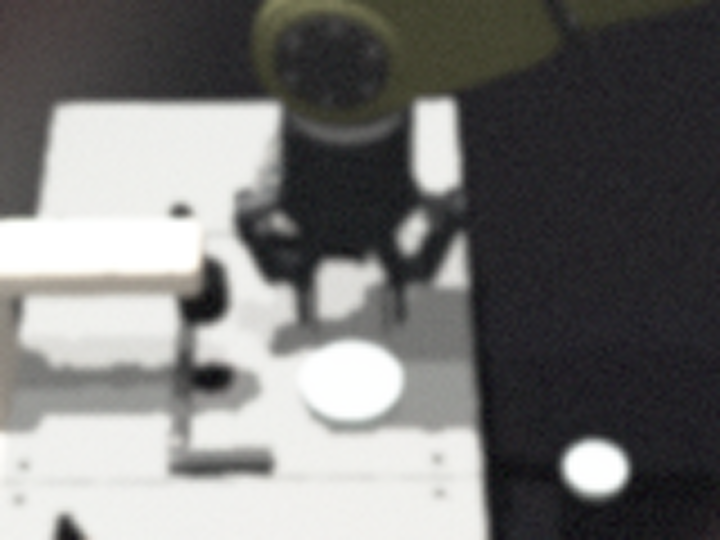

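Call:
move_arm([
  {"x": -0.01,"y": 0.2,"z": 0,"roll": 0},
  {"x": -0.02,"y": 0.35,"z": 0,"roll": 0},
  {"x": -0.03,"y": 0.5,"z": 0,"roll": 0},
  {"x": -0.04,"y": 0.65,"z": 0,"roll": 0},
  {"x": -0.05,"y": 0.8,"z": 0,"roll": 0},
  {"x": -0.06,"y": 0.95,"z": 0,"roll": 0},
  {"x": -0.07,"y": 1.1,"z": 0,"roll": 0},
  {"x": -0.08,"y": 1.3,"z": 0,"roll": 0},
  {"x": -0.1,"y": 1.6,"z": 0,"roll": 0},
  {"x": -0.12,"y": 1.9,"z": 0,"roll": 0},
  {"x": -0.14,"y": 2.2,"z": 0,"roll": 0},
  {"x": -0.16,"y": 2.5,"z": 0,"roll": 0},
])

```text
t: 4.68
tcp_pos: [0.5439, 0.033, 0.1793]
orientation: [46.2, 90.0, -40.1]
force: [0.1, -1.0, 0.2]
finger_gap: 0.0401
```

Run:
```python
from h import *
st();a=ctrl.capture("side");b=ctrl.capture("top"); st()
go((-68.5,107))
A=cv2.resize(a[120:240,220:360],None,fx=3,fy=3,interpolation=cv2.INTER_CUBIC)
B=cv2.resize(b[120:240,240:380],None,fx=3,fy=3,interpolation=cv2.INTER_CUBIC)
cv2.imwrite("pics/e.png",np.hstack([A[:,:390],B[:,:400]]))
```

```text
t 4.67 tcp [0.5439 0.033  0.1793] im [-68.9 -12.2 179.3] jawdir in imager 0.0 xaxis [ 0. -0. -1.] F [ 0.09 -1.    0.25] gap 0.0401 j6 -4.1
t 4.78 tcp [0.5439 0.0331 0.1793] im [-68.9 -12.1 179.3] jawdir in imager 0.0 xaxis [-0.  0. -1.] F [-0.31 -0.05 -0.1 ] gap 0.0403 j6 -4.1
(-68.5, 107) shift cm [-0.72 11.89] world [0.5367 0.152 ]
```

View pics/e.png

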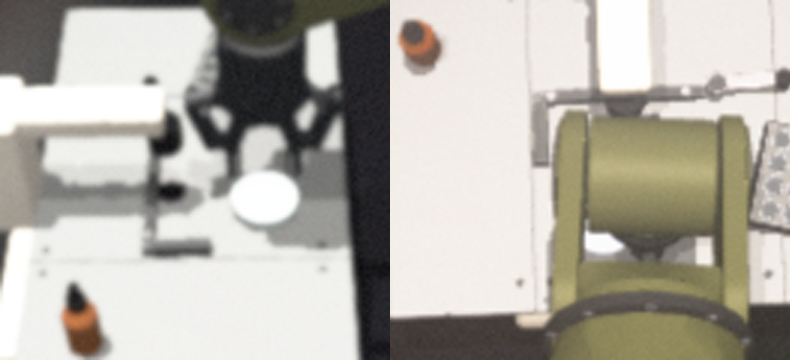

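The dish (side crop 265,195) sits in the fingers and moves with them at about 1 N. I carry on.

Call:
move_arm([
  {"x": -0.01,"y": 0.2,"z": 0,"roll": 0},
  {"x": -0.03,"y": 0.5,"z": 0,"roll": 0},
  {"x": -0.06,"y": 0.9,"z": 0,"roll": 0},
  {"x": -0.09,"y": 1.4,"z": 0,"roll": 0},
  {"x": -0.12,"y": 1.9,"z": 0,"roll": 0},
  {"x": -0.15,"y": 2.4,"z": 0,"roll": 0},
  {"x": -0.18,"y": 2.9,"z": 0,"roll": 0},
  {"x": -0.22,"y": 3.4,"z": 0,"roll": 0},
  {"x": -0.25,"y": 3.9,"z": 0,"roll": 0},
  {"x": -0.28,"y": 4.4,"z": 0,"roll": 0},
  {"x": -0.31,"y": 4.9,"z": 0,"roll": 0},
  {"x": -0.35,"y": 5.4,"z": 0,"roll": 0},
])

```text
t: 6.28
tcp_pos: [0.5404, 0.0871, 0.1793]
orientation: [144.1, 90.0, 57.8]
force: [-0.2, 0.6, 0.3]
finger_gap: 0.0402
```

Call:
move_arm([
  {"x": -0.03,"y": 0.5,"z": 0,"roll": 0},
  {"x": -0.06,"y": 1.0,"z": 0,"roll": 0},
  {"x": -0.1,"y": 1.5,"z": 0,"roll": 0},
  {"x": -0.13,"y": 2.0,"z": 0,"roll": 0},
  {"x": -0.16,"y": 2.5,"z": 0,"roll": 0},
  {"x": -0.19,"y": 3.0,"z": 0,"roll": 0},
  {"x": -0.22,"y": 3.5,"z": 0,"roll": 0},
  {"x": -0.26,"y": 4.0,"z": 0,"roll": 0},
  {"x": -0.29,"y": 4.5,"z": 0,"roll": 0},
  {"x": -0.32,"y": 5.0,"z": 0,"roll": 0},
  {"x": -0.35,"y": 5.4,"z": 0,"roll": 0},
  {"x": -0.37,"y": 5.7,"z": 0,"roll": 0},
])

```text
t: 7.78
tcp_pos: [0.5367, 0.1441, 0.1793]
orientation: [114.1, 90.0, 27.8]
force: [-0.4, 0.0, 0.1]
finger_gap: 0.0401
```

Run:
```python
from h import *
st();a=ctrl.capture("side");b=ctrl.capture("top"); st()
go((-68.5,107))
A=cv2.resize(a[120:250,220:360],None,fx=3,fy=3,interpolation=cv2.INTER_CUBIC)
B=cv2.resize(b[100:230,230:370],None,fx=3,fy=3,interpolation=cv2.INTER_CUBIC)
cv2.imwrite("pics/f.png",np.hstack([A[:,:390],B[:,:400]]))
```

```text
t 7.78 tcp [0.5367 0.1441 0.1793] im [-69.   99.1 179.3] jawdir in imager 0.0 xaxis [ 0.  0. -1.] F [-0.42  0.03  0.11] gap 0.0401 j6 7.5
t 7.88 tcp [0.5367 0.1441 0.1793] im [-69.   99.1 179.3] jawdir in imager 0.0 xaxis [-0.  0. -1.] F [-0.72 -0.16 -0.48] gap 0.0401 j6 7.5
(-68.5, 107) shift cm [0.   0.79] world [0.5367 0.152 ]
```

View pics/f.png

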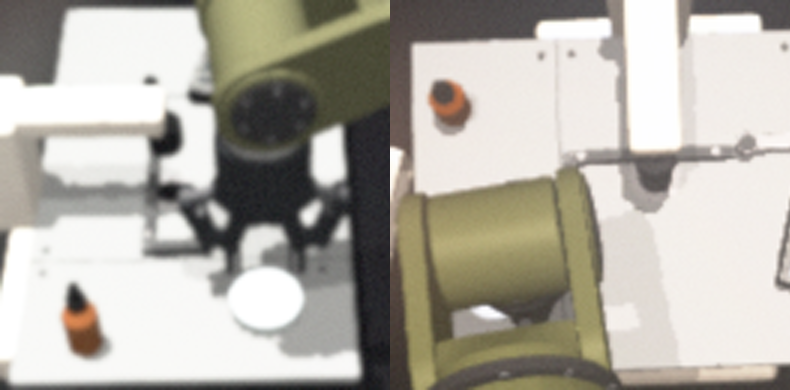

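Run:
```python
from h import *
print(1000*w2im(I0,unproj("side",[[308.5,219.1]],.166)))
go((-69,80)); go((-68,-120));go((-85,-245));go((-71.5,-245))
```

```text
[[-70.60713081 133.10367775 166.        ]]
(-69, 80) shift cm [ 0.12 -1.91] world [0.5379 0.125 ]
(-68, -120) shift cm [  1.5  -21.86] world [ 0.5517 -0.0745]
(-85, -245) shift cm [  0.61 -34.44] world [ 0.5427 -0.2003]
(-71.5, -245) shift cm [  1.95 -34.36] world [ 0.5562 -0.1995]
```

The dish (side crop 266,298) is at about (-70, 133), spanning y 103 to 163, so it lies wholly on the left wing and well left of the stop. I back off, rise, and go to the right end of the plate.

Call:
move_arm([
  {"x": 0.04,"y": -0.6,"z": 0,"roll": 0},
  {"x": 0.12,"y": -1.9,"z": 0,"roll": 0},
  {"x": 0.12,"y": -2,"z": 2,"roll": 0},
  {"x": 0.12,"y": -2,"z": 5,"roll": 0},
  {"x": 0.12,"y": -2.5,"z": 7.5,"roll": 0},
  {"x": 0.3,"y": -6.5,"z": 7.7,"roll": -1},
  {"x": 0.6,"y": -12,"z": 7.7,"roll": -4},
  {"x": 0.9,"y": -17.5,"z": 7.7,"roll": -7},
  {"x": 1.2,"y": -23,"z": 7.7,"roll": -10},
  {"x": 1.5,"y": -28.5,"z": 7.7,"roll": -14.1},
  {"x": 1.7,"y": -33,"z": 7.7,"roll": -14.1},
  {"x": 1.7,"y": -34.75,"z": 7.7,"roll": -14.1},
], hand=-0.22)

```text
t: 9.38
tcp_pos: [0.553, -0.2067, 0.256]
orientation: [-79.7, 90.0, 179.7]
force: [-0.6, -0.1, 0.3]
finger_gap: 0.052
```

Run:
```python
from h import *
st();a=ctrl.capture("side");b=ctrl.capture("top"); st()
go((-74.2,-248.7))
A=cv2.resize(a[80:210,240:380],None,fx=3,fy=3,interpolation=cv2.INTER_CUBIC)
B=cv2.resize(b[100:230,250:390],None,fx=3,fy=3,interpolation=cv2.INTER_CUBIC)
cv2.imwrite("pics/g.png",np.hstack([A[:,:390],B[:,:400]]))
```

```text
t 9.38 tcp [ 0.553  -0.2067  0.256 ] im [ -75.2 -252.   256. ] jawdir in imager -14.2 xaxis [-0.  0. -1.] F [-0.62 -0.15  0.3 ] gap 0.052 j6 -13.5
t 9.47 tcp [ 0.5532 -0.2053  0.256 ] im [ -74.9 -250.6  256. ] jawdir in imager -14.2 xaxis [-0.  0. -1.] F [ 0.12  1.13 -0.26] gap 0.052 j6 -13.4
(-74.2, -248.7) shift cm [0.05 0.19] world [ 0.5538 -0.2033]
```

View pics/g.png

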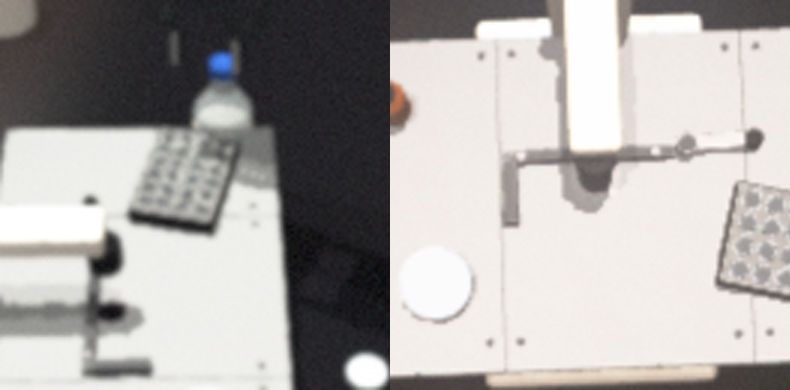

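The dish (top crop 436,283) is clear of the stop. The fingers are above the plate's right end. I lower.

Call:
move_arm([
  {"x": 0,"y": 0,"z": -2.5,"roll": 0},
  {"x": 0,"y": 0,"z": -5,"roll": 0},
  {"x": 0,"y": 0,"z": -6.5,"roll": 0},
  {"x": 0,"y": 0,"z": -7.3,"roll": 0},
  {"x": 0,"y": 0,"z": -7.7,"roll": 0},
  {"x": 0,"y": 0,"z": -7.8,"roll": 0},
  {"x": 0,"y": 0,"z": -7.8,"roll": 0},
])

```text
t: 10.35
tcp_pos: [0.5539, -0.2038, 0.1788]
orientation: [76.6, 90.0, -23.8]
force: [0.3, -0.8, 0.0]
finger_gap: 0.0516
```

Run:
```python
from h import *
st();a=ctrl.capture("side");b=ctrl.capture("top"); st()
A=cv2.resize(a[80:210,240:380],None,fx=3,fy=3,interpolation=cv2.INTER_CUBIC)
B=cv2.resize(b[100:230,330:470],None,fx=3,fy=3,interpolation=cv2.INTER_CUBIC)
cv2.imwrite("pics/i.png",np.hstack([A[:,:390],B[:,:400]]))
```

```text
t 10.35 tcp [ 0.5539 -0.2038  0.1788] im [ -74.1 -249.1  178.8] jawdir in imager -14.1 xaxis [ 0.001 -0.    -1.   ] F [ 0.3  -0.79  0.01] gap 0.0516 j6 -13.3
t 10.45 tcp [ 0.5539 -0.2037  0.1787] im [ -74.1 -249.1  178.7] jawdir in imager -14.1 xaxis [ 0.001 -0.    -1.   ] F [-0.5   0.59  0.32] gap 0.0522 j6 -13.3
```

View pics/i.png

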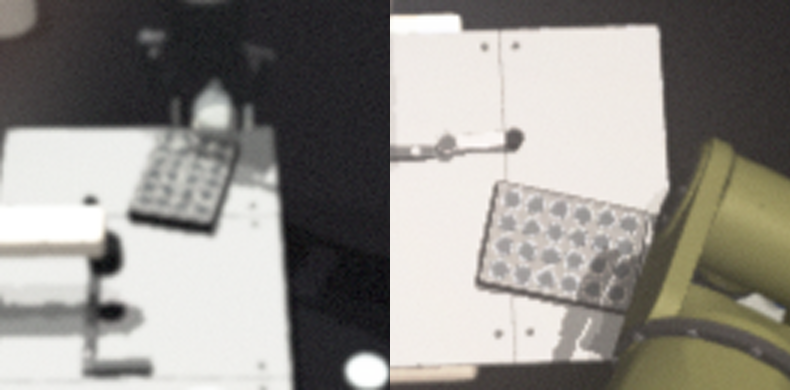

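```bash
cat > path.py <<'E'
from h import *
th0=-.246; d0=-12.4
def plate(s):
    c=np.array([-53,-164.3]); y=lambda t:np.array([-np.sin(t),np.cos(t)])
    a=min(s,30); c=c+a*y(th0); th=th0
    if s>30:
        b=min(s-30,90)
        for k in range(100): 
            c=c+b/100*y(th0*(1-(k+.5)/100*b/90))
        th=th0*(1-b/90)
    if s>120: c=c+(s-120)*y(0)
    return c,th
def grip(s):
    c,th=plate(s); y=np.array([-np.sin(th),np.cos(th)]); g=c-75*y
    return im2w(I0,[[g[0]/1000,g[1]/1000,0]])[0,:2]*100,np.degrees(th)
S=[]; s=d0
for v in [1.5,2.5,2.5,2,1.5,1.5,1.5,1.5,1.5,2,3,4]+[4.5]*60:
    s+=v; 
    if s>156: break
    S.append(s)
S+= [155,156]
base,b0=grip(d0)
for k in range(0,len(S),12):
    b,r=(grip(S[k-1]) if k else (base,b0)); print('call',k//12)
    print([dict(zip("x y z roll".split(),(round(float(grip(q)[0][0]-b[0]),2),round(float(grip(q)[0][1]-b[1]),2),0,round(float(grip(q)[1]-r),2)))) for q in S[k:k+12]])
    g=grip(S[min(k+11,len(S)-1)]); print(np.round(g[0],2))
E
python3 path.py
```

```text
call 0
[{'x': 0.03, 'y': 0.15, 'z': 0, 'roll': 0.0}, {'x': 0.07, 'y': 0.39, 'z': 0, 'roll': 0.0}, {'x': 0.12, 'y': 0.64, 'z': 0, 'roll': 0.0}, {'x': 0.15, 'y': 0.84, 'z': 0, 'roll': 0.0}, {'x': 0.18, 'y': 0.98, 'z': 0, 'roll': 0.0}, {'x': 0.21, 'y': 1.13, 'z': 0, 'roll': 0.0}, {'x': 0.24, 'y': 1.28, 'z': 0, 'roll': 0.0}, {'x': 0.26, 'y': 1.43, 'z': 0, 'roll': 0.0}, {'x': 0.29, 'y': 1.57, 'z': 0, 'roll': 0.0}, {'x': 0.33, 'y': 1.77, 'z': 0, 'roll': 0.0}, {'x': 0.38, 'y': 2.07, 'z': 0, 'roll': 0.0}, {'x': 0.45, 'y': 2.46, 'z': 0, 'roll': 0.0}]
[ 55.82 -17.91]
call 1
[{'x': 0.08, 'y': 0.44, 'z': 0, 'roll': 0.0}, {'x': 0.16, 'y': 0.89, 'z': 0, 'roll': 0.0}, {'x': 0.24, 'y': 1.33, 'z': 0, 'roll': 0.0}, {'x': 0.34, 'y': 1.77, 'z': 0, 'roll': 0.09}, {'x': 0.51, 'y': 2.2, 'z': 0, 'roll': 0.8}, {'x': 0.67, 'y': 2.62, 'z': 0, 'roll': 1.5}, {'x': 0.83, 'y': 3.06, 'z': 0, 'roll': 2.21}, {'x': 0.98, 'y': 3.49, 'z': 0, 'roll': 2.91}, {'x': 1.13, 'y': 3.92, 'z': 0, 'roll': 3.62}, {'x': 1.27, 'y': 4.36, 'z': 0, 'roll': 4.32}, {'x': 1.41, 'y': 4.8, 'z': 0, 'roll': 5.03}, {'x': 1.54, 'y': 5.24, 'z': 0
[... 338 characters left out ...]
 'z': 0, 'roll': 4.93}, {'x': 0.86, 'y': 3.57, 'z': 0, 'roll': 5.64}, {'x': 0.94, 'y': 4.02, 'z': 0, 'roll': 6.34}, {'x': 1.01, 'y': 4.48, 'z': 0, 'roll': 7.05}, {'x': 1.08, 'y': 4.93, 'z': 0, 'roll': 7.75}, {'x': 1.14, 'y': 5.39, 'z': 0, 'roll': 8.36}]
[58.5  -7.29]
call 3
[{'x': -0.03, 'y': 0.45, 'z': 0, 'roll': 0.0}, {'x': -0.06, 'y': 0.9, 'z': 0, 'roll': 0.0}, {'x': -0.09, 'y': 1.35, 'z': 0, 'roll': 0.0}, {'x': -0.12, 'y': 1.8, 'z': 0, 'roll': 0.0}, {'x': -0.14, 'y': 2.25, 'z': 0, 'roll': 0.0}, {'x': -0.17, 'y': 2.69, 'z': 0, 'roll': 0.0}, {'x': -0.2, 'y': 3.14, 'z': 0, 'roll': 0.0}, {'x': -0.22, 'y': 3.43, 'z': 0, 'roll': 0.0}, {'x': -0.23, 'y': 3.53, 'z': 0, 'roll': 0.0}]
[58.27 -3.76]
```

Call:
move_arm([
  {"x": 0.03,"y": 0.15,"z": 0,"roll": 0},
  {"x": 0.07,"y": 0.39,"z": 0,"roll": 0},
  {"x": 0.12,"y": 0.64,"z": 0,"roll": 0},
  {"x": 0.15,"y": 0.84,"z": 0,"roll": 0},
  {"x": 0.18,"y": 0.98,"z": 0,"roll": 0},
  {"x": 0.21,"y": 1.13,"z": 0,"roll": 0},
  {"x": 0.24,"y": 1.28,"z": 0,"roll": 0},
  {"x": 0.26,"y": 1.43,"z": 0,"roll": 0},
  {"x": 0.29,"y": 1.57,"z": 0,"roll": 0},
  {"x": 0.33,"y": 1.77,"z": 0,"roll": 0},
  {"x": 0.38,"y": 2.07,"z": 0,"roll": 0},
  {"x": 0.45,"y": 2.46,"z": 0,"roll": 0},
])

```text
t: 11.95
tcp_pos: [0.5582, -0.1788, 0.1783]
orientation: [-119.1, 90.0, 140.5]
force: [0.2, -0.3, 0.6]
finger_gap: 0.0521
```

Run:
```python
from h import *
st();a=ctrl.capture("side");b=ctrl.capture("top"); st()
A=cv2.resize(a[80:210,240:380],None,fx=3,fy=3,interpolation=cv2.INTER_CUBIC)
B=cv2.resize(b[100:230,330:470],None,fx=3,fy=3,interpolation=cv2.INTER_CUBIC)
cv2.imwrite("pics/k.png",np.hstack([A[:,:390],B[:,:400]]))
```

```text
t 11.95 tcp [ 0.5582 -0.1788  0.1783] im [ -68.2 -224.5  178.3] jawdir in imager -14.1 xaxis [-0.  0. -1.] F [ 0.16 -0.34  0.57] gap 0.0521 j6 -10.9
t 12.05 tcp [ 0.5583 -0.1786  0.1783] im [ -68.  -224.3  178.3] jawdir in imager -14.0 xaxis [ 0.  0. -1.] F [0.33 0.03 0.5 ] gap 0.0521 j6 -10.9
```

View pics/k.png

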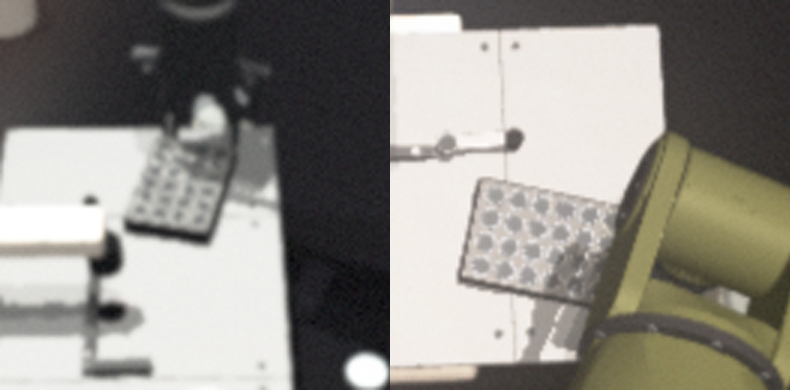

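The plate (top crop left edge 480 to 460) has moved evenly with the fingers, its direction unchanged. I continue with the turning push.

Call:
move_arm([
  {"x": 0.06,"y": 0.3,"z": 0,"roll": 0},
  {"x": 0.14,"y": 0.75,"z": 0,"roll": 0},
  {"x": 0.24,"y": 1.33,"z": 0,"roll": 0},
  {"x": 0.34,"y": 1.77,"z": 0,"roll": 0.1},
  {"x": 0.51,"y": 2.2,"z": 0,"roll": 0.8},
  {"x": 0.67,"y": 2.62,"z": 0,"roll": 1.5},
  {"x": 0.83,"y": 3.06,"z": 0,"roll": 2.2},
  {"x": 0.98,"y": 3.49,"z": 0,"roll": 2.9},
  {"x": 1.13,"y": 3.92,"z": 0,"roll": 3.6},
  {"x": 1.27,"y": 4.36,"z": 0,"roll": 4.3},
  {"x": 1.41,"y": 4.8,"z": 0,"roll": 5},
  {"x": 1.54,"y": 5.24,"z": 0,"roll": 5.7},
])

```text
t: 13.55
tcp_pos: [0.5737, -0.1264, 0.1783]
orientation: [30.4, 90.0, -64.2]
force: [0.4, -0.8, -0.4]
finger_gap: 0.0521
```

Run:
```python
from h import *
st();a=ctrl.capture("side");b=ctrl.capture("top"); st()
A=cv2.resize(a[80:210,240:380],None,fx=3,fy=3,interpolation=cv2.INTER_CUBIC)
B=cv2.resize(b[100:230,290:430],None,fx=3,fy=3,interpolation=cv2.INTER_CUBIC)
cv2.imwrite("pics/l.png",np.hstack([A[:,:390],B[:,:400]]))
```

```text
t 13.55 tcp [ 0.5737 -0.1264  0.1783] im [ -49.4 -173.2  178.3] jawdir in imager -8.3 xaxis [ 0. -0. -1.] F [ 0.45 -0.77 -0.35] gap 0.0521 j6 -11.3
t 13.65 tcp [ 0.5737 -0.1262  0.1782] im [ -49.3 -173.   178.2] jawdir in imager -8.3 xaxis [-0.  0. -1.] F [-0.12  0.13  0.02] gap 0.052 j6 -11.3
```

View pics/l.png

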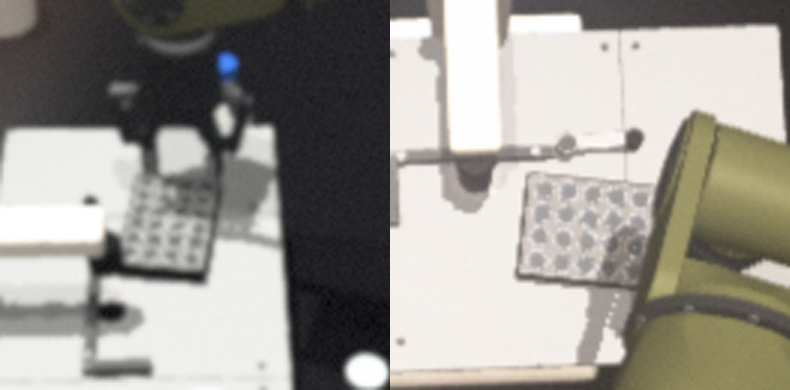

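The plate is turning with the fingers (top crop rear-left corner 528,172, clear of the rail). I continue.

Call:
move_arm([
  {"x": 0.09,"y": 0.3,"z": 0,"roll": 0.5},
  {"x": 0.22,"y": 0.78,"z": 0,"roll": 1.2},
  {"x": 0.36,"y": 1.33,"z": 0,"roll": 2.1},
  {"x": 0.47,"y": 1.78,"z": 0,"roll": 2.8},
  {"x": 0.58,"y": 2.22,"z": 0,"roll": 3.5},
  {"x": 0.67,"y": 2.67,"z": 0,"roll": 4.2},
  {"x": 0.77,"y": 3.12,"z": 0,"roll": 4.9},
  {"x": 0.86,"y": 3.57,"z": 0,"roll": 5.6},
  {"x": 0.94,"y": 4.02,"z": 0,"roll": 6.3},
  {"x": 1.01,"y": 4.48,"z": 0,"roll": 7},
  {"x": 1.08,"y": 4.93,"z": 0,"roll": 7.7},
  {"x": 1.14,"y": 5.39,"z": 0,"roll": 8.3},
])

```text
t: 15.15
tcp_pos: [0.5851, -0.0725, 0.1783]
orientation: [114.9, 90.0, 28.5]
force: [0.9, -0.4, 0.1]
finger_gap: 0.0518
```

Run:
```python
from h import *
st();a=ctrl.capture("side");b=ctrl.capture("top"); st()
A=cv2.resize(a[80:210,240:380],None,fx=3,fy=3,interpolation=cv2.INTER_CUBIC)
B=cv2.resize(b[100:230,270:410],None,fx=3,fy=3,interpolation=cv2.INTER_CUBIC)
cv2.imwrite("pics/m.png",np.hstack([A[:,:390],B[:,:400]]))
```

```text
t 15.15 tcp [ 0.5851 -0.0725  0.1783] im [ -34.6 -120.1  178.3] jawdir in imager -0.0 xaxis [ 0.  0. -1.] F [ 0.87 -0.4   0.09] gap 0.0518 j6 -14.3
t 15.25 tcp [ 0.5851 -0.0723  0.1783] im [ -34.5 -119.9  178.3] jawdir in imager -0.0 xaxis [ 0.  0. -1.] F [-0.07  0.17  0.92] gap 0.0519 j6 -14.3
```

View pics/m.png

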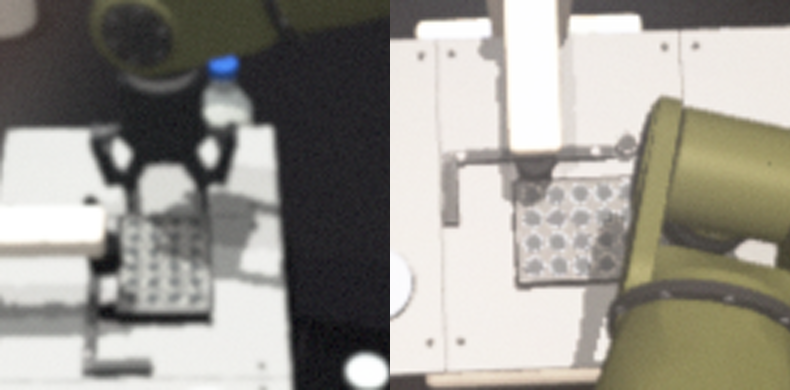

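The plate is square with the imager (left edge at top crop col 516, stop face at col 458, about 45 mm to go, rail gap about 18 mm). I push along the rail.

Call:
move_arm([
  {"x": -0.02,"y": 0.3,"z": 0,"roll": 0},
  {"x": -0.05,"y": 0.75,"z": 0,"roll": 0},
  {"x": -0.08,"y": 1.2,"z": 0,"roll": 0},
  {"x": -0.11,"y": 1.65,"z": 0,"roll": 0},
  {"x": -0.13,"y": 2.1,"z": 0,"roll": 0},
  {"x": -0.16,"y": 2.5,"z": 0,"roll": 0},
  {"x": -0.19,"y": 2.9,"z": 0,"roll": 0},
  {"x": -0.21,"y": 3.2,"z": 0,"roll": 0},
  {"x": -0.22,"y": 3.5,"z": 0,"roll": 0},
  {"x": -0.22,"y": 3.5,"z": 0,"roll": 0},
])

```text
t: 16.5
tcp_pos: [0.5828, -0.0375, 0.1783]
orientation: [-156.0, 90.0, 117.6]
force: [-0.5, -0.1, -0.0]
finger_gap: 0.052
```

Run:
```python
from h import *
st();go((-34.7,-105));go((-120,-105));go((-120,-10));go((-100,-10))
```

```text
t 16.5 tcp [ 0.5828 -0.0375  0.1783] im [-34.6 -85.1 178.3] jawdir in imager -0.1 xaxis [-0.  0. -1.] F [-0.48 -0.07 -0.01] gap 0.052 j6 -10.9
(-34.7, -105) shift cm [ 0.12 -1.99] world [ 0.584  -0.0574]
(-120, -105) shift cm [-8.39 -2.53] world [ 0.4989 -0.0629]
(-120, -10) shift cm [-9.    6.95] world [0.4928 0.0319]
(-100, -10) shift cm [-7.01  7.08] world [0.5127 0.0332]
```

Call:
move_arm([
  {"x": 0.04,"y": -0.6,"z": 0,"roll": 0},
  {"x": 0.1,"y": -1.7,"z": 0,"roll": 0},
  {"x": 0.1,"y": -2,"z": 3,"roll": 5},
  {"x": -0.5,"y": -2,"z": 6,"roll": 15},
  {"x": -2.5,"y": -2,"z": 7,"roll": 25},
  {"x": -5.5,"y": -1,"z": 7,"roll": 35},
  {"x": -8,"y": 1,"z": 7,"roll": 45},
  {"x": -9,"y": 4,"z": 7,"roll": 55},
  {"x": -8,"y": 6.5,"z": 7,"roll": 65},
  {"x": -7.3,"y": 7.1,"z": 7,"roll": 75},
  {"x": -7.3,"y": 7.1,"z": 7,"roll": 85},
  {"x": -7.3,"y": 7.1,"z": 7,"roll": 90},
], hand=-0.41)

```text
t: 18.0
tcp_pos: [0.51, 0.0326, 0.2482]
orientation: [-164.6, 90.0, -160.8]
force: [0.2, 0.4, 0.3]
finger_gap: 0.0601
```

Run:
```python
from h import *
st();a=ctrl.capture("side");b=ctrl.capture("top"); st();go((-103,-10))
A=cv2.resize(a[80:250,240:380],None,fx=3,fy=3,interpolation=cv2.INTER_CUBIC)
B=cv2.resize(b[100:270,250:390],None,fx=3,fy=3,interpolation=cv2.INTER_CUBIC)
cv2.imwrite("pics/n.png",np.hstack([A[:,:390],B[:,:400]]))
```

```text
t 18.0 tcp [0.51   0.0326 0.2482] im [-102.8  -10.4  248.2] jawdir in imager 90.2 xaxis [-0. -0. -1.] F [0.17 0.44 0.25] gap 0.0601 j6 -94.3
t 18.1 tcp [0.5099 0.0326 0.2483] im [-102.8  -10.4  248.3] jawdir in imager 90.0 xaxis [ 0. -0. -1.] F [-0.61  0.46 -0.26] gap 0.0602 j6 -94.1
(-103, -10) shift cm [-0.02  0.04] world [0.5098 0.033 ]
```

View pics/n.png

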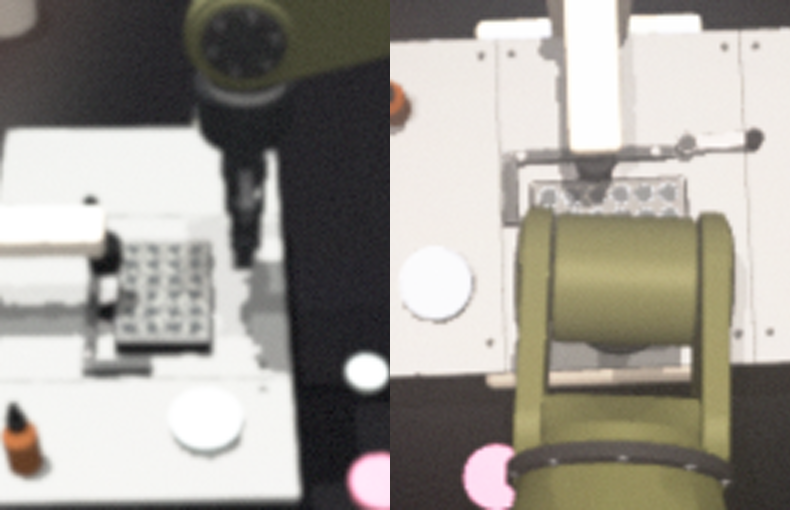

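The plate lies ahead of the stop with a small gap (top crop left edge about 530, stop face about 517). The fingers are in front of it. I lower.

Call:
move_arm([
  {"x": 0,"y": 0,"z": -2.5,"roll": 0},
  {"x": 0,"y": 0,"z": -5,"roll": 0},
  {"x": 0,"y": 0,"z": -6.3,"roll": 0},
  {"x": 0,"y": 0,"z": -6.8,"roll": 0},
  {"x": 0,"y": 0,"z": -7,"roll": 0},
  {"x": 0,"y": 0,"z": -7,"roll": 0},
])

```text
t: 18.85
tcp_pos: [0.51, 0.0332, 0.1788]
orientation: [-5.5, 90.0, -1.9]
force: [2.1, -0.4, -0.1]
finger_gap: 0.0601
```

Call:
move_arm([
  {"x": 0.2,"y": 0.01,"z": 0,"roll": 0},
  {"x": 0.5,"y": 0.03,"z": 0,"roll": 0},
  {"x": 0.8,"y": 0.05,"z": 0,"roll": 0},
  {"x": 1.0,"y": 0.06,"z": 0,"roll": 0},
  {"x": 1.15,"y": 0.07,"z": 0,"roll": 0},
  {"x": 1.3,"y": 0.08,"z": 0,"roll": 0},
  {"x": 1.45,"y": 0.09,"z": 0,"roll": 0},
  {"x": 1.6,"y": 0.1,"z": 0,"roll": 0},
  {"x": 1.75,"y": 0.11,"z": 0,"roll": 0},
  {"x": 2.0,"y": 0.13,"z": 0,"roll": 0},
  {"x": 2.3,"y": 0.15,"z": 0,"roll": 0},
])

```text
t: 20.23
tcp_pos: [0.533, 0.0347, 0.1783]
orientation: [-156.3, 90.0, -152.7]
force: [-1.4, 0.4, 0.7]
finger_gap: 0.0605
```

Run:
```python
from h import *
st();a=ctrl.capture("side");b=ctrl.capture("top"); st();go((-71,-10))
A=cv2.resize(a[80:250,240:380],None,fx=3,fy=3,interpolation=cv2.INTER_CUBIC)
B=cv2.resize(b[100:270,250:390],None,fx=3,fy=3,interpolation=cv2.INTER_CUBIC)
cv2.imwrite("pics/o.png",np.hstack([A[:,:390],B[:,:400]]))
```

```text
t 20.23 tcp [0.533  0.0347 0.1783] im [-79.7  -9.8 178.3] jawdir in imager 89.9 xaxis [-0. -0. -1.] F [-1.45  0.36  0.72] gap 0.0605 j6 -93.8
t 20.32 tcp [0.5331 0.0347 0.1783] im [-79.6  -9.8 178.3] jawdir in imager 89.9 xaxis [ 0.  0. -1.] F [ 0.16 -0.45 -0.13] gap 0.0601 j6 -93.8
(-71, -10) shift cm [0.86 0.03] world [0.5417 0.0351]
```

View pics/o.png

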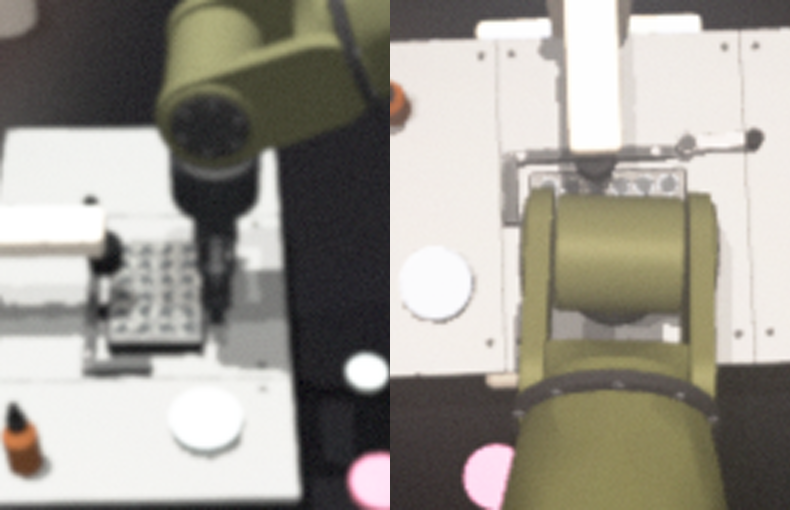

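About 8 mm to the rail (plate rear edge row 169, rail front about row 160). Closing slowly while watching the force.

Call:
move_arm([
  {"x": 0.1,"y": 0.01,"z": 0,"roll": 0},
  {"x": 0.22,"y": 0.01,"z": 0,"roll": 0},
  {"x": 0.35,"y": 0.02,"z": 0,"roll": 0},
  {"x": 0.47,"y": 0.03,"z": 0,"roll": 0},
  {"x": 0.55,"y": 0.03,"z": 0,"roll": 0},
  {"x": 0.6,"y": 0.04,"z": 0,"roll": 0},
])

```text
t: 21.08
tcp_pos: [0.5389, 0.0351, 0.1783]
orientation: [-159.9, 90.0, -156.3]
force: [0.4, -1.4, -0.1]
finger_gap: 0.06
```

Call:
move_arm([
  {"x": 0.04,"y": 0,"z": 0,"roll": 0},
  {"x": 0.08,"y": 0,"z": 0,"roll": 0},
])

```text
t: 21.32
tcp_pos: [0.5396, 0.0351, 0.1783]
orientation: [-11.7, 90.0, -8.1]
force: [-1.1, 0.5, -1.1]
finger_gap: 0.06
```

Call:
move_arm([
  {"x": 0.04,"y": 0,"z": 0,"roll": 0},
  {"x": 0.08,"y": 0,"z": 0,"roll": 0},
])

```text
t: 21.58
tcp_pos: [0.5404, 0.0351, 0.1783]
orientation: [3.8, 90.0, 7.4]
force: [-0.4, -0.9, 0.2]
finger_gap: 0.0603
```

Call:
move_arm([
  {"x": 0.03,"y": 0,"z": 0,"roll": 0},
  {"x": 0.06,"y": 0,"z": 0,"roll": 0},
])

```text
t: 21.82
tcp_pos: [0.541, 0.0351, 0.1783]
orientation: [-126.0, 90.0, -122.4]
force: [-1.1, 0.7, -0.8]
finger_gap: 0.0601
```

Call:
move_arm([
  {"x": 0.03,"y": 0,"z": 0,"roll": 0},
  {"x": 0.06,"y": 0,"z": 0,"roll": 0},
])

```text
t: 22.08
tcp_pos: [0.5417, 0.0351, 0.1783]
orientation: [-53.3, 90.0, -49.7]
force: [-0.7, 0.2, -0.2]
finger_gap: 0.06
```

Call:
move_arm([
  {"x": 0.03,"y": 0,"z": 0,"roll": 0},
  {"x": 0.05,"y": 0,"z": 0,"roll": 0},
])

```text
t: 22.32
tcp_pos: [0.5421, 0.0351, 0.1783]
orientation: [15.5, 90.0, 19.1]
force: [0.3, -0.0, -0.6]
finger_gap: 0.06
```

```bash
cat > look.py <<'E'
import sys
from h import *
n=sys.argv[1]
st();a=ctrl.capture("side");b=ctrl.capture("top"); st()
A=cv2.resize(a[130:220,260:330],None,fx=5.5,fy=5.5,interpolation=cv2.INTER_CUBIC)
B=cv2.resize(b[125:215,280:350] ,None,fx=5.5,fy=5.5,interpolation=cv2.INTER_CUBIC)
cv2.imwrite(f"pics/{n}.png",np.hstack([A,B])); cv2.imwrite(f"pics/{n}_s.png",a); cv2.imwrite(f"pics/{n}_t.png",b)
E
python3 look.py p
```

```text
t 22.32 tcp [0.5421 0.0351 0.1783] im [-70.5 -10.  178.3] jawdir in imager 89.9 xaxis [ 0.  0. -1.] F [ 0.26 -0.05 -0.58] gap 0.06 j6 -93.8
t 22.43 tcp [0.5422 0.0351 0.1783] im [-70.5 -10.  178.3] jawdir in imager 89.9 xaxis [ 0. -0. -1.] F [-0.33  0.21 -0.09] gap 0.0599 j6 -93.8
```

View pics/p.png

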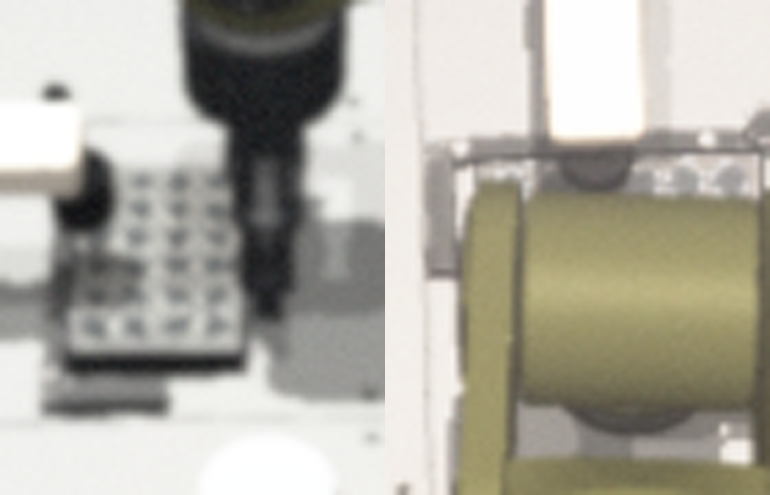

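The plate's rear edge now nearly touches the rail (dark line at top crop row about 155). I continue in half-millimetre steps.

Call:
move_arm([
  {"x": 0.03,"y": 0,"z": 0,"roll": 0},
  {"x": 0.05,"y": 0,"z": 0,"roll": 0},
])

```text
t: 22.68
tcp_pos: [0.5426, 0.0351, 0.1783]
orientation: [-33.7, 90.0, -30.1]
force: [-1.6, -0.1, 0.4]
finger_gap: 0.0606
```

Call:
move_arm([
  {"x": 0.03,"y": 0,"z": 0,"roll": 0},
  {"x": 0.05,"y": 0,"z": 0,"roll": 0},
])

```text
t: 22.92
tcp_pos: [0.5432, 0.0351, 0.1783]
orientation: [-9.3, 90.0, -5.7]
force: [-0.8, 0.0, 0.3]
finger_gap: 0.0601
```

Call:
move_arm([
  {"x": 0.03,"y": 0,"z": 0,"roll": 0},
  {"x": 0.05,"y": 0,"z": 0,"roll": 0},
])

```text
t: 23.18
tcp_pos: [0.5434, 0.0351, 0.1783]
orientation: [-175.5, 90.0, -171.9]
force: [-5.5, -0.8, 2.3]
finger_gap: 0.06
```

Rail contact felt: -5.5 N, against under 2 N while sliding. I back off and go round to the plate's right end.

Run:
```python
from h import *
st()
for p in ((-90,-10),(-92,-60),(-60,-102),(-24,-102)): go(p)
```

```text
t 23.18 tcp [0.5434 0.0351 0.1783] im [-69.3 -10.1 178.3] jawdir in imager 89.9 xaxis [-0.001 -0.    -1.   ] F [-5.52 -0.79  2.27] gap 0.06 j6 -93.8
(-90, -10) shift cm [-2.07 -0.12] world [0.5227 0.0339]
(-92, -60) shift cm [-1.95 -5.12] world [ 0.5239 -0.0162]
(-60, -102) shift cm [ 1.51 -9.11] world [ 0.5585 -0.056 ]
(-24, -102) shift cm [ 5.11 -8.88] world [ 0.5945 -0.0537]
```

Call:
move_arm([
  {"x": -0.3,"y": 0,"z": 0,"roll": 0},
  {"x": -1.2,"y": -0.1,"z": 0,"roll": 0},
  {"x": -2.1,"y": -0.1,"z": 1,"roll": 0},
  {"x": -2.3,"y": -0.5,"z": 4,"roll": -10},
  {"x": -2.3,"y": -2,"z": 6.5,"roll": -20},
  {"x": -2,"y": -5,"z": 7,"roll": -30},
  {"x": -1,"y": -8,"z": 7,"roll": -40},
  {"x": 1,"y": -9.1,"z": 7,"roll": -50},
  {"x": 3,"y": -9,"z": 7,"roll": -60},
  {"x": 4.5,"y": -8.9,"z": 7,"roll": -70},
  {"x": 5.1,"y": -8.9,"z": 7,"roll": -80},
  {"x": 5.1,"y": -8.9,"z": 7,"roll": -90},
], hand=-0.22)

```text
t: 24.68
tcp_pos: [0.5946, -0.0538, 0.249]
orientation: [79.3, 90.0, -7.4]
force: [-0.7, 0.5, 0.1]
finger_gap: 0.0524
```

```bash
python3 look.py q
python3 - <<'E'
from h import *
b=cv2.imread("pics/q_t.png")
cv2.imwrite("pics/q2.png",cv2.resize(b[130:220,280:400],None,fx=6.5,fy=6.5,interpolation=cv2.INTER_CUBIC))
E
```

```text
t 24.68 tcp [ 0.5946 -0.0538  0.249 ] im [ -23.9 -102.1  249. ] jawdir in imager -0.4 xaxis [ 0.001 -0.    -1.   ] F [-0.68  0.51  0.07] gap 0.0524 j6 -12.0
t 24.77 tcp [ 0.5944 -0.0538  0.249 ] im [ -24.1 -102.1  249. ] jawdir in imager -0.2 xaxis [ 0.001 -0.    -1.   ] F [-1.04 -0.74 -0.52] gap 0.0519 j6 -12.2
```

View pics/q.png

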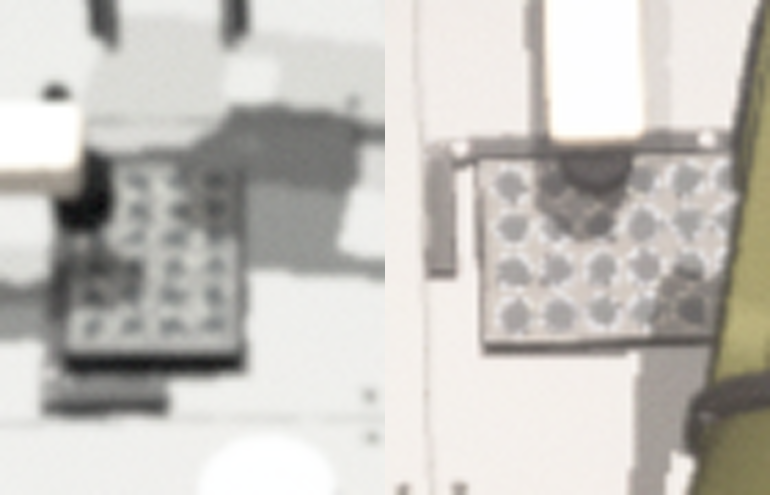

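View pics/q2.png

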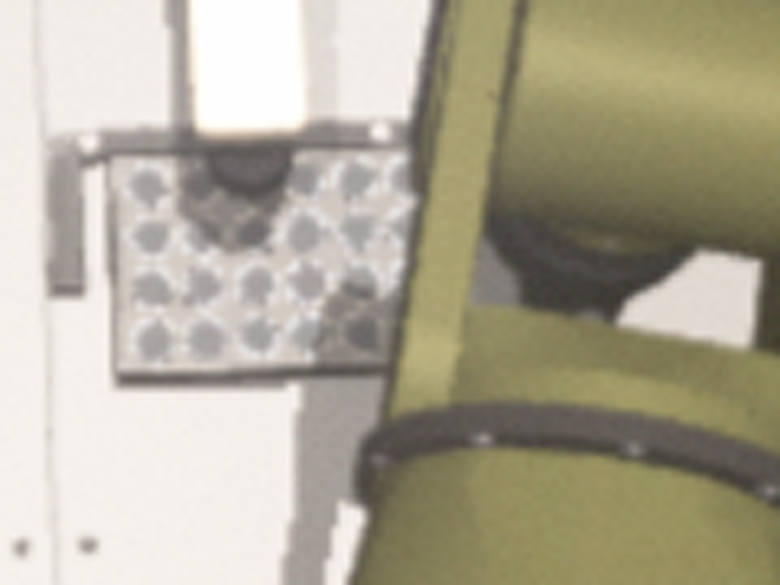

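The plate is flush along the rail (crop row about 153) with about 10 mm left to the stop (cols 84 to 112). I lower and push towards the stop.

Call:
move_arm([
  {"x": 0,"y": 0,"z": -2.5,"roll": 0},
  {"x": 0,"y": 0,"z": -5,"roll": 0},
  {"x": 0,"y": 0,"z": -6.4,"roll": 0},
  {"x": 0,"y": 0,"z": -6.9,"roll": 0},
  {"x": 0,"y": 0,"z": -7,"roll": 0},
  {"x": -0.03,"y": 0.5,"z": -7,"roll": 0},
  {"x": -0.05,"y": 0.9,"z": -7,"roll": 0},
  {"x": -0.07,"y": 1.2,"z": -7,"roll": 0},
  {"x": -0.08,"y": 1.35,"z": -7,"roll": 0},
  {"x": -0.09,"y": 1.5,"z": -7,"roll": 0},
  {"x": -0.1,"y": 1.65,"z": -7,"roll": 0},
  {"x": -0.11,"y": 1.8,"z": -7,"roll": 0},
])

```text
t: 26.28
tcp_pos: [0.5935, -0.036, 0.1783]
orientation: [-42.0, 90.0, -128.5]
force: [-0.3, -0.5, 0.1]
finger_gap: 0.0522
```

Call:
move_arm([
  {"x": -0.01,"y": 0.15,"z": 0,"roll": 0},
  {"x": -0.02,"y": 0.3,"z": 0,"roll": 0},
  {"x": -0.03,"y": 0.45,"z": 0,"roll": 0},
  {"x": -0.04,"y": 0.6,"z": 0,"roll": 0},
])

```text
t: 26.78
tcp_pos: [0.5931, -0.0298, 0.1783]
orientation: [-86.4, 90.0, -172.8]
force: [-0.6, -1.0, 0.6]
finger_gap: 0.0522
```

```bash
python3 look.py r
```

```text
t 26.77 tcp [ 0.5931 -0.0298  0.1783] im [-23.8 -78.  178.3] jawdir in imager -0.1 xaxis [-0. -0. -1.] F [-0.57 -1.    0.64] gap 0.0522 j6 -10.0
t 26.88 tcp [ 0.5931 -0.0297  0.1783] im [-23.8 -77.9 178.3] jawdir in imager -0.1 xaxis [-0.  0. -1.] F [-0.23  0.15 -0.56] gap 0.0521 j6 -10.0
```

View pics/r.png

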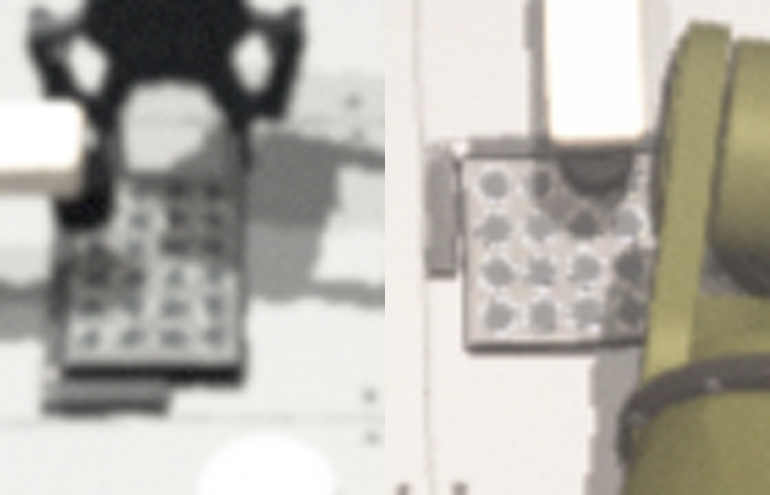

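About 3 mm remains to the stop (top crop cols 457 to 463). The final approach goes in small steps.

Call:
move_arm([
  {"x": 0,"y": 0.05,"z": 0,"roll": 0},
  {"x": -0.01,"y": 0.1,"z": 0,"roll": 0},
  {"x": -0.01,"y": 0.14,"z": 0,"roll": 0},
])

```text
t: 27.25
tcp_pos: [0.593, -0.0285, 0.1783]
orientation: [66.7, 90.0, -19.7]
force: [0.5, -1.3, 0.5]
finger_gap: 0.052
```

Call:
move_arm([
  {"x": 0,"y": 0.03,"z": 0,"roll": 0},
  {"x": 0,"y": 0.05,"z": 0,"roll": 0},
])

```text
t: 27.5
tcp_pos: [0.593, -0.028, 0.1783]
orientation: [11.8, 90.0, -74.6]
force: [0.7, -1.8, -0.2]
finger_gap: 0.0519
```

Call:
move_arm([
  {"x": 0,"y": 0.03,"z": 0,"roll": 0},
  {"x": 0,"y": 0.05,"z": 0,"roll": 0},
])

```text
t: 27.75
tcp_pos: [0.593, -0.0275, 0.1783]
orientation: [-52.1, 90.0, -138.6]
force: [0.0, -1.3, 0.0]
finger_gap: 0.0522
```

Call:
move_arm([
  {"x": 0,"y": 0.03,"z": 0,"roll": 0},
  {"x": 0,"y": 0.05,"z": 0,"roll": 0},
])

```text
t: 28.0
tcp_pos: [0.593, -0.027, 0.1783]
orientation: [-88.7, 90.0, -175.1]
force: [-0.6, -1.5, 0.0]
finger_gap: 0.0521
```

Call:
move_arm([
  {"x": 0,"y": 0.03,"z": 0,"roll": 0},
  {"x": 0,"y": 0.05,"z": 0,"roll": 0},
])

```text
t: 28.25
tcp_pos: [0.593, -0.0265, 0.1783]
orientation: [-64.6, 90.0, -151.0]
force: [-0.6, -1.5, 0.2]
finger_gap: 0.0522
```

Call:
move_arm([
  {"x": 0,"y": 0.02,"z": 0,"roll": 0},
  {"x": 0,"y": 0.04,"z": 0,"roll": 0},
])

```text
t: 28.5
tcp_pos: [0.593, -0.0263, 0.1783]
orientation: [-12.2, 90.0, -98.6]
force: [-1.0, -4.6, 0.2]
finger_gap: 0.0521
```

```bash
python3 look.py s
```

```text
t 28.5 tcp [ 0.593  -0.0263  0.1783] im [-23.7 -74.5 178.3] jawdir in imager -0.1 xaxis [-0. -0. -1.] F [-0.98 -4.59  0.19] gap 0.0521 j6 -9.6
t 28.6 tcp [ 0.593  -0.0263  0.1783] im [-23.7 -74.5 178.3] jawdir in imager -0.1 xaxis [-0. -0. -1.] F [-0.72 -3.22  0.79] gap 0.052 j6 -9.6
```

View pics/s.png

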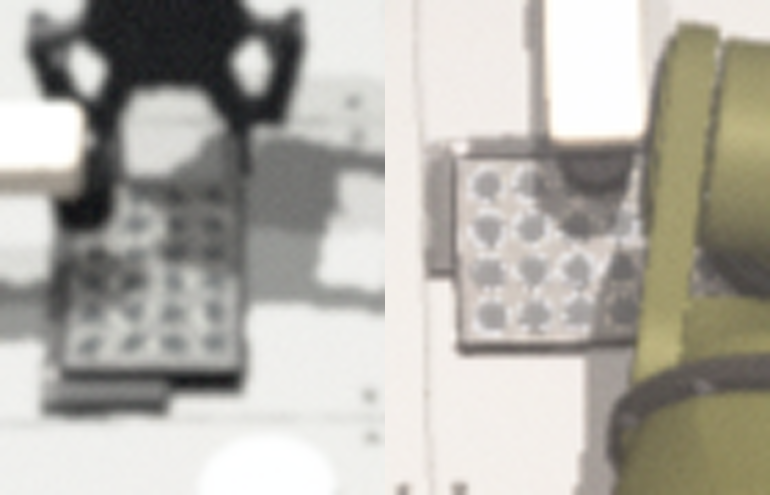

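Stop contact felt (-4.6 N), with no visible gap at the stop (col about 457) or the rail. To be sure it is square, I press the front once more, gently.

Run:
```python
from h import *
for p in ((-24,-92),(-95,-92),(-95,-4),(-82,-4)): go(p)
```

```text
(-24, -92) shift cm [ 0.08 -1.75] world [ 0.5938 -0.0437]
(-95, -92) shift cm [-7.  -2.2] world [ 0.523  -0.0483]
(-95, -4) shift cm [-7.56  6.58] world [0.5174 0.0395]
(-82, -4) shift cm [-6.27  6.67] world [0.5303 0.0404]
```

Call:
move_arm([
  {"x": 0.02,"y": -0.3,"z": 0,"roll": 0},
  {"x": 0.1,"y": -1.5,"z": 0,"roll": 0},
  {"x": 0.1,"y": -2,"z": 3,"roll": 5},
  {"x": -1,"y": -2,"z": 5,"roll": 15},
  {"x": -4,"y": -1.8,"z": 5,"roll": 25},
  {"x": -7,"y": 0,"z": 5,"roll": 35},
  {"x": -8,"y": 3,"z": 5,"roll": 45},
  {"x": -8,"y": 6,"z": 5,"roll": 55},
  {"x": -7.2,"y": 6.7,"z": 5,"roll": 65},
  {"x": -6.7,"y": 6.7,"z": 5,"roll": 75},
  {"x": -6.7,"y": 6.7,"z": 5,"roll": 85},
  {"x": -6.7,"y": 6.7,"z": 5,"roll": 90},
], hand=-0.41)

```text
t: 30.1
tcp_pos: [0.5262, 0.0404, 0.2283]
orientation: [57.7, 90.0, 61.6]
force: [0.0, -0.4, -0.4]
finger_gap: 0.0599
```

```bash
python3 look.py u;python3 - <<'E'
from h import *
go((-82,-4)); go((-70,-4))
E
```

```text
t 30.1 tcp [0.5262 0.0404 0.2283] im [-86.1  -3.7 228.3] jawdir in imager 90.2 xaxis [ 0.  0. -1.] F [ 0.02 -0.42 -0.44] gap 0.0599 j6 -93.4
t 30.2 tcp [0.5262 0.0405 0.2283] im [-86.1  -3.6 228.3] jawdir in imager 90.0 xaxis [ 0.  0. -1.] F [ 0.65  0.78 -0.97] gap 0.0601 j6 -93.2
(-82, -4) shift cm [ 0.41 -0.01] world [0.5303 0.0404]
(-70, -4) shift cm [1.61 0.07] world [0.5423 0.0411]
```

View pics/u.png

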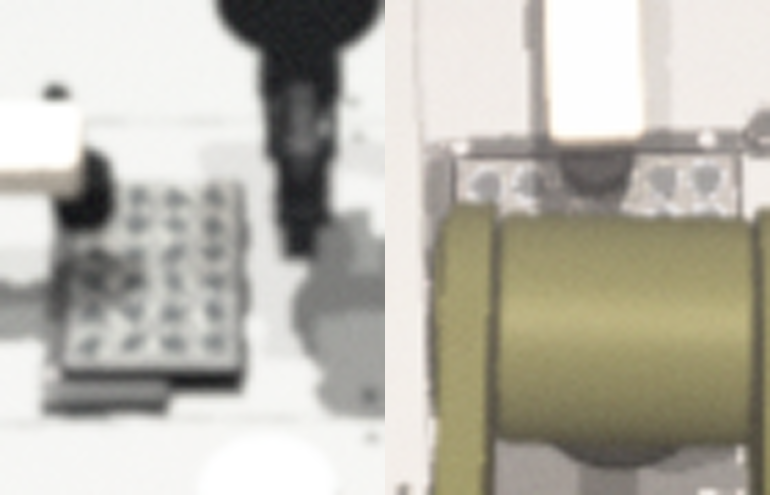

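Call:
move_arm([
  {"x": 0,"y": 0,"z": -2.5,"roll": 0},
  {"x": 0,"y": 0,"z": -4.2,"roll": 0},
  {"x": 0,"y": 0,"z": -4.8,"roll": 0},
  {"x": 0,"y": 0,"z": -5,"roll": 0},
  {"x": 0.3,"y": 0.02,"z": -5,"roll": 0},
  {"x": 0.7,"y": 0.05,"z": -5,"roll": 0},
  {"x": 1.0,"y": 0.06,"z": -5,"roll": 0},
  {"x": 1.2,"y": 0.08,"z": -5,"roll": 0},
  {"x": 1.35,"y": 0.09,"z": -5,"roll": 0},
  {"x": 1.48,"y": 0.09,"z": -5,"roll": 0},
  {"x": 1.56,"y": 0.1,"z": -5,"roll": 0},
  {"x": 1.61,"y": 0.1,"z": -5,"roll": 0},
])

```text
t: 31.7
tcp_pos: [0.5421, 0.0419, 0.1783]
orientation: [-150.9, 90.0, -147.4]
force: [0.1, 0.8, -0.5]
finger_gap: 0.0603
```

Call:
move_arm([
  {"x": 0.03,"y": 0,"z": 0,"roll": 0},
  {"x": 0.05,"y": 0,"z": 0,"roll": 0},
])

```text
t: 31.95
tcp_pos: [0.5426, 0.0419, 0.1783]
orientation: [-44.7, 90.0, -41.1]
force: [0.2, 0.2, 0.0]
finger_gap: 0.0604
```

Call:
move_arm([
  {"x": 0.02,"y": 0,"z": 0,"roll": 0},
  {"x": 0.04,"y": 0,"z": 0,"roll": 0},
])

```text
t: 32.2
tcp_pos: [0.5429, 0.0419, 0.1782]
orientation: [179.5, 90.0, -176.9]
force: [-2.4, -0.7, 1.8]
finger_gap: 0.06
```

Call:
move_arm([
  {"x": 0.02,"y": 0,"z": 0,"roll": 0},
  {"x": 0.02,"y": 0,"z": 0,"roll": 0},
])

```text
t: 32.45
tcp_pos: [0.5429, 0.0419, 0.1783]
orientation: [-176.4, 90.0, -172.8]
force: [-5.0, -0.9, 2.9]
finger_gap: 0.0604
```

Run:
```python
from h import *
st()
for p in ((-90,-4),(-95,-60),(-60,-165),(58,-170),(66,-122),(60,-122)): go(p)
```

```text
t 32.45 tcp [0.5429 0.0419 0.1783] im [-69.3  -3.3 178.3] jawdir in imager 89.9 xaxis [-0.001 -0.    -1.   ] F [-5.03 -0.86  2.95] gap 0.0604 j6 -93.0
(-90, -4) shift cm [-2.06 -0.2 ] world [0.5223 0.0399]
(-95, -60) shift cm [-2.2  -5.82] world [ 0.5209 -0.0164]
(-60, -165) shift cm [  1.96 -16.08] world [ 0.5626 -0.1189]
(58, -170) shift cm [ 13.77 -15.82] world [ 0.6807 -0.1163]
(66, -122) shift cm [ 14.26 -10.98] world [ 0.6856 -0.0679]
(60, -122) shift cm [ 13.66 -11.02] world [ 0.6796 -0.0683]
```

Same place as at the first rail contact, at 5 N, so the plate is flush. Next is the clamp. I first measure its angle from the last clear picture.

Call:
move_arm([
  {"x": -0.3,"y": 0,"z": 0,"roll": 0},
  {"x": -1.3,"y": -0.1,"z": 0,"roll": 0},
  {"x": -2.2,"y": -0.2,"z": 2,"roll": 0},
  {"x": -2.4,"y": -1.5,"z": 5,"roll": 0},
  {"x": -2.4,"y": -5,"z": 7,"roll": 0},
  {"x": -1,"y": -10,"z": 7.5,"roll": 0},
  {"x": 2,"y": -14,"z": 7.5,"roll": 0},
  {"x": 6,"y": -16,"z": 7.5,"roll": 0},
  {"x": 10,"y": -16,"z": 7.5,"roll": 2},
  {"x": 13,"y": -14,"z": 7.5,"roll": 3},
  {"x": 14.8,"y": -11,"z": 7.5,"roll": 3.5},
  {"x": 14.8,"y": -9.5,"z": 7.5,"roll": 3.5},
], hand=1)

```text
t: 33.95
tcp_pos: [0.6914, -0.0516, 0.2525]
orientation: [156.1, 90.0, 163.3]
force: [0.3, -0.7, 0.0]
finger_gap: 0.0002
```

```bash
python3 look.py v
python3 - <<'E'
from h import *
go((70,-107))
b=cv2.imread("pics/u_t.png");a=cv2.imread("pics/v_s.png")
B=cv2.resize(b[130:190,330:400],None,fx=5.5,fy=5.5,interpolation=cv2.INTER_CUBIC)
A=cv2.resize(a[110:200,230:320],None,fx=4.4,fy=4.4,interpolation=cv2.INTER_CUBIC)
h=max(A.shape[0],B.shape[0]); f=lambda q:np.vstack([q,np.zeros((h-q.shape[0],q.shape[1],3),np.uint8)])
cv2.imwrite("pics/v2.png",np.hstack([f(A),f(B)]))
p=[im2w(I0,[[.036+.055*np.sin(.35-f),-.076-.055*np.cos(.35-f),.167]])[0] for f in (0,.2,.3,.35)]
print((proj("top",p)-[330,130])*5.5+[396,0])
E
```

```text
t 33.95 tcp [ 0.6914 -0.0516  0.2525] im [  72.9 -106.1  252.5] jawdir in imager 93.5 xaxis [-0.001  0.    -1.   ] F [ 0.28 -0.67  0.03] gap 0.0002 j6 -104.5
t 34.05 tcp [ 0.6908 -0.0518  0.2532] im [  72.2 -106.2  253.2] jawdir in imager 93.5 xaxis [-0.  0. -1.] F [-0.87 -0.87  0.43] gap 0.0 j6 -104.5
(70, -107) shift cm [-0.22 -0.09] world [ 0.6886 -0.0527]
[[613.68798697  51.92768273]
 [620.97968993  75.1973519 ]
 [622.832492    87.24505605]
 [623.29979122  93.32024757]]
```

View pics/v2.png

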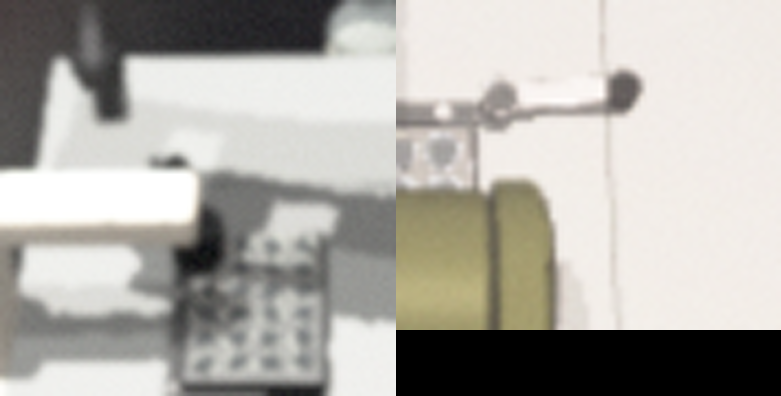

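The roller is at (624,90), i.e. clamp angle about 0.32. The closed fingers are behind the bar. I lower them beside it.

Call:
move_arm([
  {"x": 0,"y": 0,"z": -2.5,"roll": 0},
  {"x": 0,"y": 0,"z": -5,"roll": 0},
  {"x": 0,"y": 0,"z": -6.2,"roll": 0},
  {"x": 0,"y": 0,"z": -6.8,"roll": 0},
  {"x": 0,"y": 0,"z": -7.1,"roll": 0},
  {"x": 0,"y": 0,"z": -7.2,"roll": 0},
  {"x": 0,"y": 0,"z": -7.2,"roll": 0},
])

```text
t: 34.92
tcp_pos: [0.6914, -0.0531, 0.1817]
orientation: [-18.0, 90.0, -10.9]
force: [-0.1, -0.3, 0.9]
finger_gap: 0.0002
```

```bash
cat > arc.py <<'E'
from h import *
import sys
def g(phi,c,r=33):
    b=.35-phi; d=np.array([np.sin(b),-np.cos(b)]); n=np.array([np.cos(b),np.sin(b)])
    p=np.array([36,-76])+r*d+(17+c)*n
    return im2w(I0,[[p[0]/1000,p[1]/1000,0]])[0,:2]*100, 90+np.degrees(b)
o=ctrl.get_obs(); r=R.from_euler('xyz',o['orientation'],degrees=True).as_matrix()[:,1]
a=(np.degrees(np.arctan2(r[1],r[0])-I0[2]))%180
if a<20 and len(sys.argv)>2 and float(sys.argv[1].split(',')[0])<1: a+=180
w=np.array(o['tcp_pos'][:2])*100
for s in sys.argv[1:]:
    phi,c=map(float,s.split(',')); p,j=g(phi,c); dj=(j-a+90)%180-90
    print(s,'{"x": %.2f, "y": %.2f, "z": 0, "roll": %.1f},'%(p[0]-w[0],p[1]-w[1],dj))
E
python3 look.py w; python3 arc.py .32,13 .32,9 .32,6 .32,4 .32,2.5 .32,1 .33,0 .37,0 .42,0 .48,0 .54,0 .60,0
```

```text
t 34.92 tcp [ 0.6914 -0.0531  0.1817] im [  72.7 -107.6  181.7] jawdir in imager 93.4 xaxis [ 0.001 -0.    -1.   ] F [-0.07 -0.31  0.86] gap 0.0002 j6 -104.5
t 35.02 tcp [ 0.6913 -0.0531  0.1816] im [  72.7 -107.5  181.6] jawdir in imager 93.4 xaxis [ 0.001 -0.    -1.   ] F [-0.41  0.01 -0.1 ] gap -0.0 j6 -104.5
.32,13 {"x": -0.57, "y": -0.09, "z": 0, "roll": -1.7},
.32,9 {"x": -0.97, "y": -0.13, "z": 0, "roll": -1.7},
.32,6 {"x": -1.27, "y": -0.16, "z": 0, "roll": -1.7},
.32,4 {"x": -1.46, "y": -0.18, "z": 0, "roll": -1.7},
.32,2.5 {"x": -1.61, "y": -0.19, "z": 0, "roll": -1.7},
.32,1 {"x": -1.76, "y": -0.21, "z": 0, "roll": -1.7},
.33,0 {"x": -1.89, "y": -0.23, "z": 0, "roll": -2.3},
.37,0 {"x": -2.02, "y": -0.31, "z": 0, "roll": -4.6},
.42,0 {"x": -2.18, "y": -0.40, "z": 0, "roll": -7.4},
.48,0 {"x": -2.39, "y": -0.49, "z": 0, "roll": -10.9},
.54,0 {"x": -2.59, "y": -0.58, "z": 0, "roll": -14.3},
.60,0 {"x": -2.80, "y": -0.65, "z": 0, "roll": -17.8},
```

View pics/w_s.png

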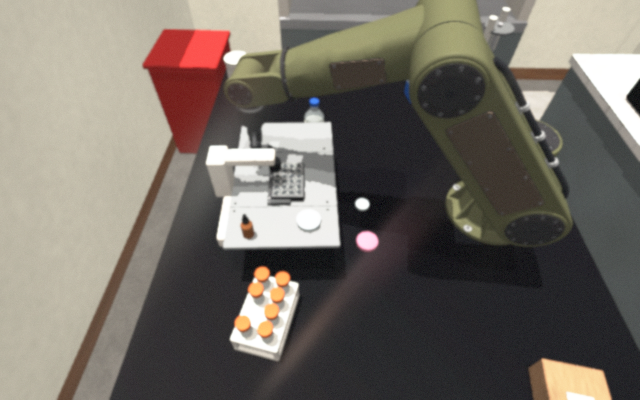

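The fingers stand behind the bar and nothing else has moved. I start the swing.

Call:
move_arm([
  {"x": -0.4,"y": -0.06,"z": -0.1,"roll": -1.0},
  {"x": -0.97,"y": -0.13,"z": -0.15,"roll": -1.7},
  {"x": -1.27,"y": -0.16,"z": -0.15,"roll": -1.7},
  {"x": -1.46,"y": -0.18,"z": -0.15,"roll": -1.7},
  {"x": -1.61,"y": -0.19,"z": -0.15,"roll": -1.7},
  {"x": -1.76,"y": -0.21,"z": -0.15,"roll": -1.7},
  {"x": -1.89,"y": -0.23,"z": -0.15,"roll": -2.3},
  {"x": -2.02,"y": -0.31,"z": -0.15,"roll": -4.6},
  {"x": -2.18,"y": -0.4,"z": -0.15,"roll": -7.4},
  {"x": -2.39,"y": -0.49,"z": -0.15,"roll": -10.9},
  {"x": -2.59,"y": -0.58,"z": -0.15,"roll": -14.3},
  {"x": -2.8,"y": -0.65,"z": -0.15,"roll": -17.8},
])

```text
t: 36.52
tcp_pos: [0.6633, -0.0595, 0.1799]
orientation: [34.5, 90.0, 23.6]
force: [2.6, 0.9, -0.6]
finger_gap: 0.0001
```

```bash
python3 look.py x; python3 arc.py .64,0 .70,0 .77,0 .84,0 .91,0 .98,0 1.05,0 1.12,0 1.19,0 1.26,0 1.33,0 1.4,0
python3 - <<'E'
from h import *
a=cv2.imread("pics/x_s.png"); cv2.imwrite("pics/x2.png",cv2.resize(a[110:210,220:340],None,fx=6,fy=6,interpolation=cv2.INTER_CUBIC))
E
```

```text
t 36.52 tcp [ 0.6633 -0.0595  0.1799] im [  44.3 -112.2  179.9] jawdir in imager 75.5 xaxis [ 0.  0. -1.] F [ 2.64  0.87 -0.58] gap 0.0001 j6 -87.4
t 36.62 tcp [ 0.6632 -0.0595  0.1799] im [  44.2 -112.2  179.9] jawdir in imager 75.6 xaxis [ 0.  0. -1.] F [ 1.05  0.85 -0.87] gap 0.0 j6 -87.5
.64,0 {"x": -0.13, "y": -0.04, "z": 0, "roll": -2.2},
.70,0 {"x": -0.35, "y": -0.09, "z": 0, "roll": -5.6},
.77,0 {"x": -0.61, "y": -0.13, "z": 0, "roll": -9.6},
.84,0 {"x": -0.87, "y": -0.15, "z": 0, "roll": -13.6},
.91,0 {"x": -1.13, "y": -0.15, "z": 0, "roll": -17.6},
.98,0 {"x": -1.38, "y": -0.14, "z": 0, "roll": -21.7},
1.05,0 {"x": -1.64, "y": -0.11, "z": 0, "roll": -25.7},
1.12,0 {"x": -1.90, "y": -0.06, "z": 0, "roll": -29.7},
1.19,0 {"x": -2.15, "y": 0.01, "z": 0, "roll": -33.7},
1.26,0 {"x": -2.39, "y": 0.10, "z": 0, "roll": -37.7},
1.33,0 {"x": -2.63, "y": 0.20, "z": 0, "roll": -41.7},
1.4,0 {"x": -2.86, "y": 0.32, "z": 0, "roll": -45.7},
```

View pics/x2.png

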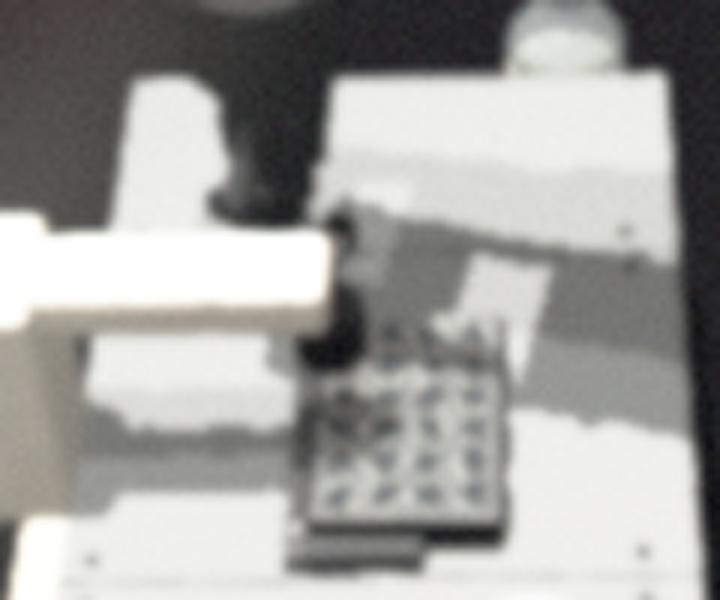

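The roller (340,220) is moving forward with the finger, at about 2.6 N. I continue.

Call:
move_arm([
  {"x": -0.13,"y": -0.04,"z": 0,"roll": -2.2},
  {"x": -0.35,"y": -0.09,"z": 0,"roll": -5.6},
  {"x": -0.61,"y": -0.13,"z": 0,"roll": -9.6},
  {"x": -0.87,"y": -0.15,"z": 0,"roll": -13.6},
  {"x": -1.13,"y": -0.15,"z": 0,"roll": -17.6},
  {"x": -1.38,"y": -0.14,"z": 0,"roll": -21.7},
  {"x": -1.64,"y": -0.11,"z": 0,"roll": -25.7},
  {"x": -1.9,"y": -0.06,"z": 0,"roll": -29.7},
  {"x": -2.15,"y": 0.01,"z": 0,"roll": -33.7},
  {"x": -2.39,"y": 0.1,"z": 0,"roll": -37.7},
  {"x": -2.63,"y": 0.2,"z": 0,"roll": -41.7},
  {"x": -2.86,"y": 0.32,"z": 0,"roll": -45.7},
])

```text
t: 38.12
tcp_pos: [0.6347, -0.0564, 0.1799]
orientation: [33.8, 90.0, -22.6]
force: [2.2, -0.3, 0.1]
finger_gap: -0.0001
```

```bash
python3 look.py y; python3 arc.py 1.46,0 1.52,0 1.58,0 1.64,0 1.7,0 1.75,0 1.80,0 1.84,0 1.88,0 1.92,0
python3 - <<'E'
from h import *
a=cv2.imread("pics/y_s.png"); cv2.imwrite("pics/y2.png",cv2.resize(a[110:210,220:340],None,fx=6,fy=6,interpolation=cv2.INTER_CUBIC))
E
```

```text
t 38.12 tcp [ 0.6347 -0.0564  0.1799] im [  16.  -107.3  179.9] jawdir in imager 29.9 xaxis [ 0. -0. -1.] F [ 2.23 -0.25  0.14] gap -0.0001 j6 -41.9
t 38.23 tcp [ 0.6346 -0.0563  0.1799] im [  15.9 -107.2  179.9] jawdir in imager 29.9 xaxis [-0. -0. -1.] F [ 0.11 -0.32 -0.34] gap 0.0002 j6 -42.0
1.46,0 {"x": -0.19, "y": 0.12, "z": 0, "roll": -3.5},
1.52,0 {"x": -0.38, "y": 0.24, "z": 0, "roll": -7.0},
1.58,0 {"x": -0.55, "y": 0.38, "z": 0, "roll": -10.4},
1.64,0 {"x": -0.72, "y": 0.52, "z": 0, "roll": -13.9},
1.7,0 {"x": -0.88, "y": 0.68, "z": 0, "roll": -17.3},
1.75,0 {"x": -1.00, "y": 0.82, "z": 0, "roll": -20.2},
1.80,0 {"x": -1.12, "y": 0.96, "z": 0, "roll": -23.0},
1.84,0 {"x": -1.21, "y": 1.08, "z": 0, "roll": -25.3},
1.88,0 {"x": -1.29, "y": 1.20, "z": 0, "roll": -27.6},
1.92,0 {"x": -1.37, "y": 1.33, "z": 0, "roll": -29.9},
```

View pics/y2.png

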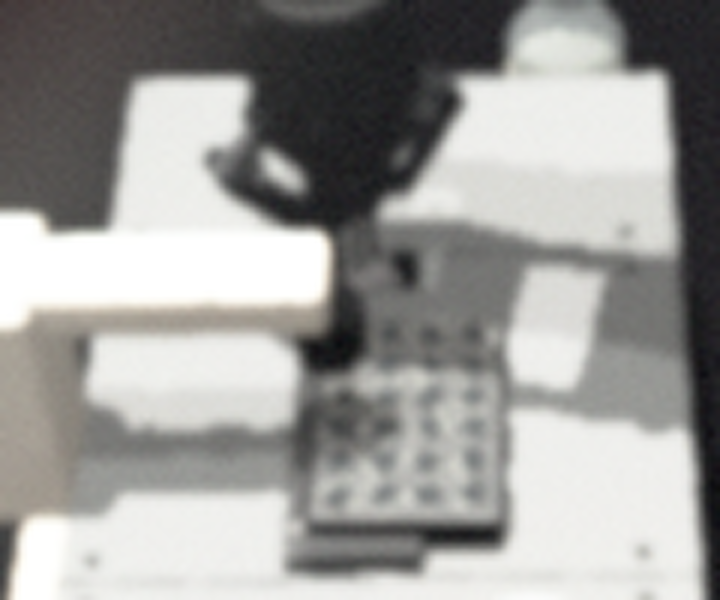

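The roller (405,262) is swinging toward the plate's right end. I go on to 1.84, then creep.

Call:
move_arm([
  {"x": -0.19,"y": 0.12,"z": 0,"roll": -3.5},
  {"x": -0.38,"y": 0.24,"z": 0,"roll": -7},
  {"x": -0.55,"y": 0.38,"z": 0,"roll": -10.4},
  {"x": -0.72,"y": 0.52,"z": 0,"roll": -13.9},
  {"x": -0.88,"y": 0.68,"z": 0,"roll": -17.3},
  {"x": -1.0,"y": 0.82,"z": 0,"roll": -20.2},
  {"x": -1.12,"y": 0.96,"z": 0,"roll": -23},
  {"x": -1.21,"y": 1.08,"z": 0,"roll": -25.3},
])

```text
t: 39.22
tcp_pos: [0.6226, -0.0457, 0.1798]
orientation: [-33.5, 90.0, -115.1]
force: [0.8, -1.9, 0.7]
finger_gap: -0.0
```

```bash
python3 look.py z; python3 arc.py 1.84,0 1.86,0 1.88,0 1.90,0 1.92,0 1.94,0 1.96,0 1.98,0 2.0,0
python3 - <<'E'
from h import *
a=cv2.imread("pics/z_s.png"); cv2.imwrite("pics/z2.png",cv2.resize(a[110:210,220:340],None,fx=6,fy=6,interpolation=cv2.INTER_CUBIC))
E
```

```text
t 39.23 tcp [ 0.6226 -0.0457  0.1798] im [  4.5 -95.8 179.8] jawdir in imager 4.7 xaxis [-0. -0. -1.] F [ 0.77 -1.87  0.72] gap -0.0 j6 -15.9
t 39.33 tcp [ 0.6225 -0.0456  0.1798] im [  4.5 -95.7 179.8] jawdir in imager 4.7 xaxis [-0. -0. -1.] F [-0.21 -0.51  0.9 ] gap 0.0002 j6 -15.9
1.84,0 {"x": -0.00, "y": 0.01, "z": 0, "roll": -0.1},
1.86,0 {"x": -0.04, "y": 0.07, "z": 0, "roll": -1.2},
1.88,0 {"x": -0.09, "y": 0.13, "z": 0, "roll": -2.4},
1.90,0 {"x": -0.13, "y": 0.19, "z": 0, "roll": -3.5},
1.92,0 {"x": -0.16, "y": 0.25, "z": 0, "roll": -4.7},
1.94,0 {"x": -0.20, "y": 0.32, "z": 0, "roll": -5.8},
1.96,0 {"x": -0.24, "y": 0.38, "z": 0, "roll": -7.0},
1.98,0 {"x": -0.27, "y": 0.45, "z": 0, "roll": -8.1},
2.0,0 {"x": -0.31, "y": 0.51, "z": 0, "roll": -9.3},
```

View pics/z2.png

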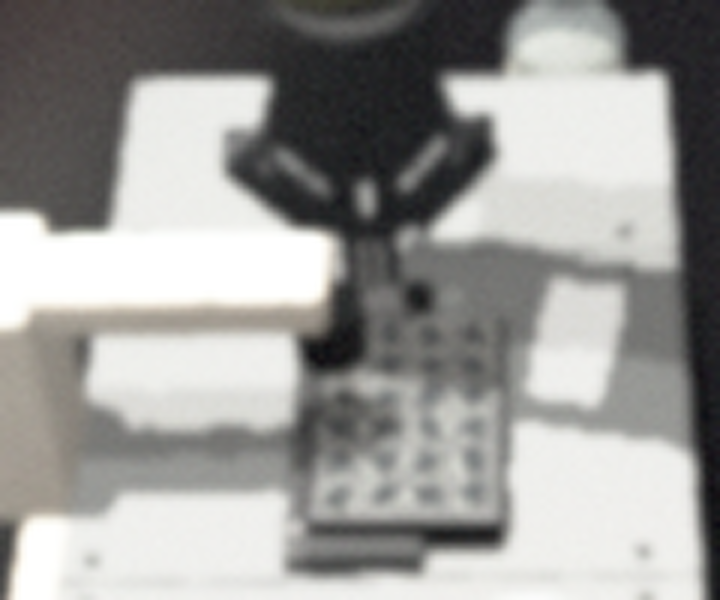

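The roller (418,298) is nearly at the plate. I creep.

Call:
move_arm([
  {"x": -0.04,"y": 0.07,"z": 0,"roll": -1.2},
  {"x": -0.09,"y": 0.13,"z": 0,"roll": -2.4},
  {"x": -0.13,"y": 0.19,"z": 0,"roll": -3.5},
  {"x": -0.16,"y": 0.25,"z": 0,"roll": -4.7},
])

```text
t: 39.83
tcp_pos: [0.6208, -0.0431, 0.1798]
orientation: [-85.0, 90.0, -171.5]
force: [-0.3, -2.1, -0.1]
finger_gap: -0.0003
```

Call:
move_arm([
  {"x": -0.02,"y": 0.03,"z": 0,"roll": -0.6},
  {"x": -0.04,"y": 0.06,"z": 0,"roll": -1.1},
])

```text
t: 40.08
tcp_pos: [0.6205, -0.0425, 0.1797]
orientation: [-108.9, 90.0, 163.6]
force: [-0.6, -0.6, 0.4]
finger_gap: 0.0003
```

Call:
move_arm([
  {"x": -0.01,"y": 0.02,"z": 0,"roll": -0.3},
  {"x": -0.02,"y": 0.04,"z": 0,"roll": -0.6},
])

```text
t: 40.33
tcp_pos: [0.6203, -0.0421, 0.1798]
orientation: [-69.9, 90.0, -158.1]
force: [-0.8, -1.6, 1.3]
finger_gap: 0.0
```

Call:
move_arm([
  {"x": -0.01,"y": 0.02,"z": 0,"roll": -0.3},
  {"x": -0.02,"y": 0.03,"z": 0,"roll": -0.6},
])

```text
t: 40.58
tcp_pos: [0.6201, -0.0418, 0.1798]
orientation: [-147.9, 90.0, 123.4]
force: [-1.1, -1.6, 0.9]
finger_gap: 0.0
```

Call:
move_arm([
  {"x": -0.01,"y": 0.02,"z": 0,"roll": -0.3},
  {"x": -0.02,"y": 0.03,"z": 0,"roll": -0.6},
])

```text
t: 40.83
tcp_pos: [0.6199, -0.0415, 0.1798]
orientation: [-100.8, 90.0, 169.8]
force: [-0.5, -1.1, 0.5]
finger_gap: -0.0
```

Call:
move_arm([
  {"x": -0.01,"y": 0.02,"z": 0,"roll": -0.3},
  {"x": -0.01,"y": 0.03,"z": 0,"roll": -0.5},
])

```text
t: 41.08
tcp_pos: [0.6198, -0.0412, 0.1798]
orientation: [-87.5, 90.0, -177.3]
force: [-1.2, -1.7, 0.2]
finger_gap: 0.0001
```

Call:
move_arm([
  {"x": -0.01,"y": 0.02,"z": 0,"roll": -0.3},
  {"x": -0.01,"y": 0.03,"z": 0,"roll": -0.5},
])

```text
t: 41.32
tcp_pos: [0.6197, -0.0409, 0.1797]
orientation: [-98.6, 90.0, 171.1]
force: [-0.5, -2.3, 0.0]
finger_gap: 0.0003
```

```bash
python3 look.py aa; python3 arc.py 1.98,0 2.0,0
python3 - <<'E'
from h import *
a=cv2.imread("pics/aa_s.png"); cv2.imwrite("pics/aa2.png",cv2.resize(a[130:190,265:325],None,fx=9,fy=9,interpolation=cv2.INTER_CUBIC))
E
```

```text
t 41.33 tcp [ 0.6197 -0.0409  0.1797] im [  2.  -90.8 179.7] jawdir in imager -4.0 xaxis [-0.  0. -1.] F [-0.49 -2.29  0.03] gap 0.0003 j6 -6.8
t 41.42 tcp [ 0.6197 -0.0409  0.1798] im [  2.  -90.8 179.8] jawdir in imager -4.0 xaxis [-0.  0. -1.] F [-0.4  -1.3   0.97] gap -0.0001 j6 -6.8
1.98,0 {"x": 0.01, "y": -0.02, "z": 0, "roll": 0.6},
2.0,0 {"x": -0.03, "y": 0.04, "z": 0, "roll": -0.6},
```

View pics/aa2.png

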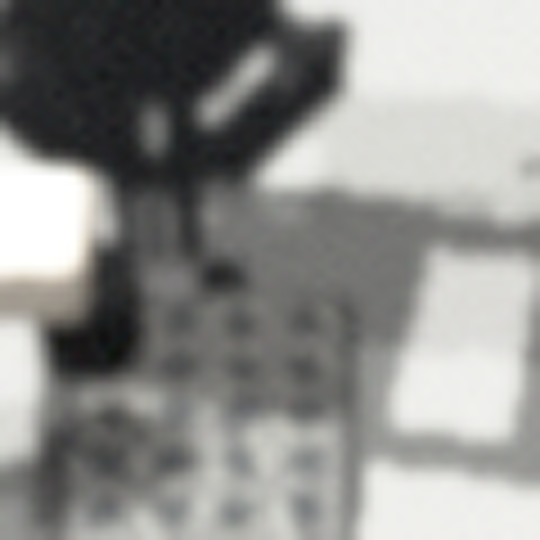

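The roller (222,275) is at the plate's edge, with no clear force rise yet. Two more small steps.

Call:
move_arm([
  {"x": -0.01,"y": 0.01,"z": 0,"roll": -0.2},
  {"x": -0.01,"y": 0.02,"z": 0,"roll": -0.4},
])

```text
t: 41.68
tcp_pos: [0.6196, -0.0407, 0.1797]
orientation: [-86.6, 90.0, -177.4]
force: [-2.2, -1.3, 0.7]
finger_gap: 0.0002
```

Call:
move_arm([
  {"x": 0,"y": 0.01,"z": 0,"roll": -0.2},
  {"x": -0.01,"y": 0.02,"z": 0,"roll": -0.4},
])

```text
t: 41.92
tcp_pos: [0.6195, -0.0405, 0.1798]
orientation: [-160.1, 90.0, 108.8]
force: [-1.4, -2.6, 0.7]
finger_gap: 0.0006
```

Call:
move_arm([
  {"x": 0,"y": 0.01,"z": 0,"roll": -0.2},
  {"x": -0.01,"y": 0.02,"z": 0,"roll": -0.4},
])

```text
t: 42.18
tcp_pos: [0.6194, -0.0403, 0.1798]
orientation: [-66.3, 90.0, -157.8]
force: [-0.6, -1.4, -0.2]
finger_gap: -0.0
```

Call:
move_arm([
  {"x": 0,"y": 0.01,"z": 0,"roll": -0.2},
  {"x": -0.01,"y": 0.02,"z": 0,"roll": -0.4},
])

```text
t: 42.42
tcp_pos: [0.6193, -0.0402, 0.1798]
orientation: [20.9, 90.0, -71.0]
force: [-0.3, -2.3, -0.3]
finger_gap: -0.0001
```

Call:
move_arm([
  {"x": 0,"y": 0.01,"z": 0,"roll": -0.2},
  {"x": -0.01,"y": 0.02,"z": 0,"roll": -0.4},
])

```text
t: 42.68
tcp_pos: [0.6192, -0.0401, 0.1798]
orientation: [12.8, 90.0, -79.6]
force: [-1.7, -4.1, -0.6]
finger_gap: -0.0
```

Call:
move_arm([
  {"x": 0,"y": 0.01,"z": 0,"roll": -0.2},
  {"x": -0.01,"y": 0.02,"z": 0,"roll": -0.4},
])

```text
t: 42.92
tcp_pos: [0.6191, -0.04, 0.1798]
orientation: [12.6, 90.0, -80.2]
force: [-1.6, -5.9, -0.0]
finger_gap: 0.0001
```

Contact: the force rises to -5.9 N at the finger (about 2.5 N at the roller) and the finger stops advancing. I back straight off, rise and clear the view.

Call:
move_arm([
  {"x": 0,"y": -0.2,"z": 0,"roll": 0},
  {"x": 0,"y": -0.9,"z": 0,"roll": 0},
  {"x": 0,"y": -2.2,"z": 0,"roll": 0},
  {"x": 0,"y": -2.5,"z": 3,"roll": 0},
  {"x": 0,"y": -3,"z": 7,"roll": 0},
  {"x": -2,"y": -7,"z": 8,"roll": 0},
  {"x": -5,"y": -12,"z": 8,"roll": 0},
  {"x": -9,"y": -17,"z": 8,"roll": 0},
  {"x": -13,"y": -21,"z": 9,"roll": 0},
  {"x": -17,"y": -24,"z": 10,"roll": 0},
  {"x": -20,"y": -27,"z": 10,"roll": 0},
  {"x": -20,"y": -27,"z": 10,"roll": 0},
])

```text
t: 44.42
tcp_pos: [0.4173, -0.3118, 0.2801]
orientation: [40.9, 90.0, -52.0]
force: [0.2, 0.4, 0.0]
finger_gap: -0.0
```

```bash
python3 look.py bb
python3 - <<'E'
from h import *
a=cv2.imread("pics/bb_s.png");b=cv2.imread("pics/bb_t.png")
cv2.imwrite("pics/bb2.png",np.hstack([cv2.resize(a[125:205,250:315],None,fx=6,fy=6,interpolation=cv2.INTER_CUBIC),cv2.resize(b[135:215,285:350],None,fx=6,fy=6,interpolation=cv2.INTER_CUBIC)]))
cv2.imwrite("pics/bb3.png",cv2.resize(b[95:275,225:435],None,fx=3.3,fy=3.3,interpolation=cv2.INTER_CUBIC))
for x,y in((.026,.064),(-.06,.064),(-.06,-.064),(.026,-.064)):
    print((x,y),(proj("top",im2w(I0,[[x,y,.17]]))[0]-[225,95]+.5)*3.3-.5)
for f in(1.95,1.99,2.03): print(f,(proj("top",im2w(I0,[[.036+.055*np.sin(.35-f),-.076-.055*np.cos(.35-f),.167]]))[0]-[225,95]+.5)*3.3-.5)
E
```

```text
t 44.42 tcp [ 0.4173 -0.3118  0.2801] im [-217.3 -348.2  280.1] jawdir in imager -6.6 xaxis [ 0.    -0.001 -1.   ] F [0.21 0.39 0.03] gap -0.0 j6 -37.9
t 44.52 tcp [ 0.4189 -0.3101  0.2799] im [-215.6 -346.6  279.9] jawdir in imager -6.4 xaxis [ 0.  0. -1.] F [ 0.11  0.32 -0.07] gap 0.0001 j6 -37.8
(0.026, 0.064) [220.81534262 194.59006656]
(-0.06, 0.064) [224.58565265 310.74900976]
(-0.06, -0.064) [399.7773209 304.2149004]
(0.026, -0.064) [394.61085456 188.29592459]
1.95 [411.13028657 248.80354458]
1.99 [408.14378221 248.76627775]
2.03 [405.1599672  248.61075435]
```

View pics/bb2.png

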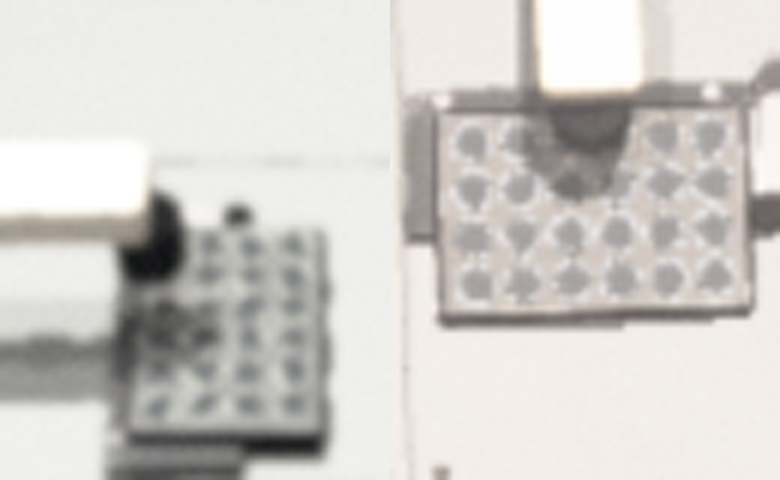

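View pics/bb3.png

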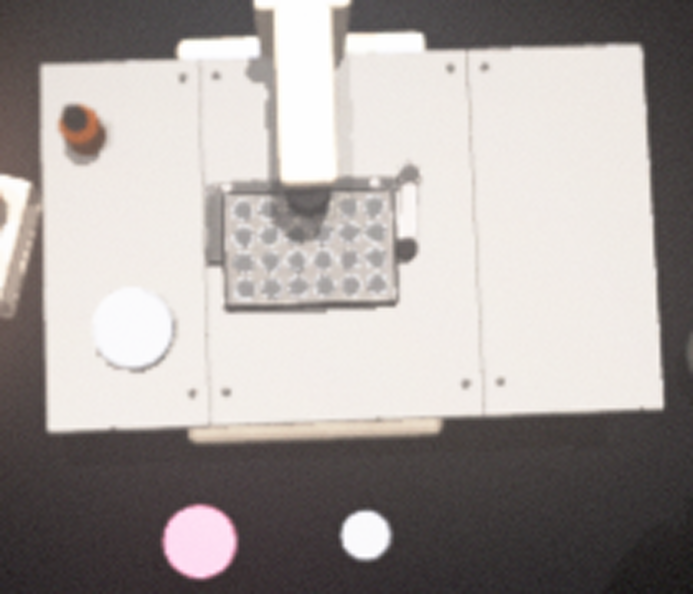

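The plate is flush at the rail and the stop. Its left edge is at px 293.3, and it was 293.1 at the stop contact. The roller (406,249) lies at the plate's right end, where an angle of about 2.0 predicts it. The dish (133,328) is wholly on the left wing, and the dropper, rack and bottle are unmoved. I hand in.

Run:
```python
from h import *
st(); print(ctrl.close_job())
```

```text
t 44.52 tcp [ 0.4189 -0.3101  0.2799] im [-215.6 -346.6  279.9] jawdir in imager -6.4 xaxis [ 0.  0. -1.] F [ 0.11  0.32 -0.07] gap 0.0001 j6 -37.8
the job is handed in; nothing more can be done
None
```

The sample change is done and handed in at 44.5 s, with the robot touching nothing.

- **Dish:** I slid it along flat with the fingertips onto the left wing. It was measured there at about (-70, 133) in the imager frame, so it spans y 103 to 163 and is clear of the stop. In the final picture it is still wholly on the wing.
- **Plate:** I pushed it round and in, against the rail at up to 5.5 N and against the stop at 4.6 N. I pressed it to the rail a second time, at 5 N, and it met the rail at the same place as before. The highest of the force readings, which come only at the end of each move, was 5.5 N on the plate.
- **Clamp:** I swung it to about 2.0 rad, until the force at the finger rose to 5.9 N (about 2.5 N at the roller by my estimate). The last picture shows the roller against the plate's right end.
- **Bystanders and lamp:** the dropper and rack stand where they did in the final picture, and the bottle in the last side views. No reading suggested the lamp was touched.

**Checks that disagreed:** the plate's lid edge in the last top view lies about 1 to 1.5 mm to the right of where the calibration puts a fully home plate. That is within the calibration and lid-edge uncertainty. The edge did not move between the stop contact and the last picture, and the clamp angle at contact also fits a plate that is home.

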